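Load the movement nest and lower the presser

ROBOT

A 6-joint arm with a two-finger parallel gripper is mounted at the origin on the work surface. World frame = base frame: x ahead of the robot, y to its left, z up, the work surface at z = 0. Lengths are in mm, angles in rad, forces in N, time in s.
With the tool pointing down it reaches from about 275 to 750 mm from the base axis. Payload 10.2 kg.
Tool frame: the origin (TCP) lies at the very end of the fingers, on their centre line; the grasp point (between the pads) lies 19 mm behind it; x points along the fingers, y is the direction in which the jaws open and shut, and the axes are right-handed (so a half turn about x gives the same grasp; the last joint's range is limited). The gripper opens to 85 mm and grips with 20 to 120 N. Pads are 22 mm wide; open, the fingers measure 114 mm over their backs; the gripper's body (76 mm by 85 mm) begins 54 mm behind the grasp point. The pads swing forward as they close: fully open they stand 13 mm farther back than shut.
Start: joints at [1.126, 0.313, 1.498, -0, 1.331, -0.223], TCP at [115.505, 512.142, 231.294] pointing down, gripper open.
Joint ranges: [-2.94, 2.94], [-0.97, 2.17], [0.19, 2.56], [-1.23, 4.37], [0.02, 3.11], [-2.88, 2.88]. Speed limits (rad/s): [2.39, 2.39, 3.01, 3.14, 3.14, 3.14].

INTERFACE

Orientations are given as a unit quaternion [w, x, y, z].
In Python, from rig import ctrl, viewer, finish_job gives the robot as it stands.
- The arm moves only by the tool carry_out, never from a script. Its argument "targets" is a list of rows, each an object of numbers: "x", "y", "z": the shift along the world's x, y, z in m; "ax", "ay", "az": the turn, a rotation vector about the world's x, y, z in rad; "hand": the opening, from -1 (shut) to 1 (fully open). A call has 1 to 5 rows; each row is the pose to reach, as a shift and turn from the pose commanded when the call began; what a row does not reach only later rows make up. A row lasts 1/8 s, in which the tool goes at most 62.5 mm and 10.7 degrees, less where a joint would pass 70% of its speed; a pose out of reach is approached as far as the arm can. A call with a gripper value outside its range is refused whole. The fingers move at their own pace and stop on an object; "grip_force" is the grip in N (left out, the last holds). Time passes only in rows, so rows that repeat a pose let the fingers close. It gives the time, the measured TCP pose, the force and the opening at its end, in the units of the state.
- ctrl.sense(): the state, without advancing time (a new reading comes with each control period).
- viewer.capture(name): name is "side" or "top" or "wrist"; returns the picture (384x512x3 uint8, blue, green, red); there is no depth.
- viewer.camera_info(name): a dict with "fx", "fy", "cx", "cy" (pixels), "R" (3x3) and "t" (3): a world point X has camera coordinates R X + t. Camera axes: x right, y down, z forward; pixel columns grow to the right and rows downward; lengths in mm; the calibration is good to about 2 mm. A picture is of the moment at which its call begins: read the wrist's pose just before it. camera_info takes no time and is no camera call; for the wrist camera it gives the pose at the moment of the call.
- finish_job(): hands the job in, once; it reports no verdict.
The state is a dict: "time_s": time; "joints": joint angles; "dq": joint speeds; "tau": joint torques, N m; "eef_pos": TCP position; "ee_rot": TCP orientation; "force": force on the tool from outside, world axes, zero at the start; "wrist_torque": the same for the moment, N m; "grip_width": opening from 0.0 (shut) to 1.0 (fully open).
Only numpy, scipy, OpenCV 4.12 (cv2) and the standard library are available. Lean on these libraries where they do the work, as an engineer would, in place of code of your own. Each camera call takes 0.05 s, during which the arm holds its last target. There are 200 camera calls.

TASK

Get the watch-movement holder ready for oiling: swing the presser lever fully up, take the setting gauge out of the nest and stand it upright in the small white tray, then put every movement carrier on the bench into a recess of its own and press each one down until its plate is flush with the nest. Only when all are flush, with the lever still up, lower the lever fully again to hold them down; do not disturb the other things on the bench.

Things in the scene. Friction and masses are not known exactly. Their poses are not given: they have to be found in the camera images.
- nest: fixed machine bed: aluminium block 92 (x) x 268 (y) x 30 mm tall, with four recesses in a row along y, pitch 62 mm, each 64 (x) x 56 (y) x 16 mm deep; a carrier fits with its x along the nest's x (either way round), 2 mm play each side. Behind it (+x) lies the presser shaft. Origin: centre of the block's underside on the bench; x points away from the robot, z up.
- recess1 (a point): centre of the floor of recess 1 of the nest (the +y end, farthest from the lever; the gauge starts here), 16 mm below the nest's top face; axes as the nest. A dark steel pad, held by friction, stands 6 mm above this floor: a carrier laid in stays 6 mm proud until pressed with 12 to 20 N, then stays down
- recess2 (a point): centre of the floor of recess 2 of the nest (second from +y), 16 mm below the nest's top face; axes as the nest. A dark steel pad, held by friction, stands 6 mm above this floor: a carrier laid in stays 6 mm proud until pressed with 12 to 20 N, then stays down
- recess3 (a point): centre of the floor of recess 3 of the nest (third from +y), 16 mm below the nest's top face; axes as the nest. A dark steel pad, held by friction, stands 6 mm above this floor: a carrier laid in stays 6 mm proud until pressed with 12 to 20 N, then stays down
- recess4 (a point): centre of the floor of recess 4 of the nest (the -y end, nearest the lever), 16 mm below the nest's top face; axes as the nest. A dark steel pad, held by friction, stands 6 mm above this floor: a carrier laid in stays 6 mm proud until pressed with 12 to 20 N, then stays down
- lever (a joint): presser shaft angle about the nest's +y axis through lever_pivot: 0 fully down (its four hold-down fingers lie 1.5 mm over the back edges of flush carriers; a proud one is in their way), growing as the knob rises, 1.65 fully up (fingers upright behind the recesses, lever 13 degrees past vertical). Friction, about 3 N at the knob: it stays where left.
- lever_knob (a point): centre of the lever's black knob: a cylinder of 20 mm diameter, 18 mm long along the nest's y (pinch those 18 mm from above), on a flat steel lever 10 mm wide at the -y end of the machine, 105 mm from the pivot; at joint 0 it lies from the pivot towards the robot, 8 degrees above level
- lever_pivot (a point): centre of the lever's hinge, on the white head block (40 mm wide, 60 mm tall), 48 mm above the bench, at the knob's y; the hinge axis is the nest's y
- gauge: setting gauge: dark steel plate 60 x 52 x 10 mm with a single upright steel column of 30 mm diameter, 60 mm long, on its middle, 70 mm tall, 0.2 kg. Origin: centre of the underside; z up along the column. It rests on the raised pad of recess 1.
- tray: fixed open white plastic tray 115 x 115 mm, 16 mm high, walls 4 mm, floor 4 mm thick; origin: centre of its underside
- carrier1: watch-movement carrier: bare aluminium plate 60 (x) x 52 (y) x 16 mm with a plain steel block 32 (x) x 40 (y) x 22 mm centred on top (flat, with a thin brass disc; takes pressing), 38 mm tall in all, 0.09-0.18 kg; half-turn symmetric. Origin: centre of the underside, z up through the block. Lift it by the block's 32 mm width (x). May be absent.
- carrier2: watch-movement carrier: bare aluminium plate 60 (x) x 52 (y) x 16 mm with a plain steel block 32 (x) x 40 (y) x 22 mm centred on top (flat, with a thin brass disc; takes pressing), 38 mm tall in all, 0.09-0.18 kg; half-turn symmetric. Origin: centre of the underside, z up through the block. Lift it by the block's 32 mm width (x). May be absent.
- carrier3: watch-movement carrier: bare aluminium plate 60 (x) x 52 (y) x 16 mm with a plain steel block 32 (x) x 40 (y) x 22 mm centred on top (flat, with a thin brass disc; takes pressing), 38 mm tall in all, 0.09-0.18 kg; half-turn symmetric. Origin: centre of the underside, z up through the block. Lift it by the block's 32 mm width (x). May be absent.
- carrier4: watch-movement carrier: bare aluminium plate 60 (x) x 52 (y) x 16 mm with a plain steel block 32 (x) x 40 (y) x 22 mm centred on top (flat, with a thin brass disc; takes pressing), 38 mm tall in all, 0.09-0.18 kg; half-turn symmetric. Origin: centre of the underside, z up through the block. Lift it by the block's 32 mm width (x). May be absent.
- loupe: bystander, leave alone: black watchmaker's loupe, 48 mm across, 30 mm tall; may stand among the carriers; origin: centre of the underside
- oiljar: bystander, leave alone: small closed glass jar, 44 mm across, 50 mm tall; origin: centre of the underside
- dish: bystander, leave alone: white ceramic dish, 76 mm across, 22 mm tall; origin: centre of the underside
- tin: bystander, leave alone: flat aluminium tin, 64 mm across, 34 mm tall; origin: centre of the underside
- bluebox: bystander, leave alone: blue plastic box 75 x 150 x 28 mm; origin: centre of the underside
- screwdriver: bystander, leave alone: screwdriver 150 mm long lying flat
- brush: bystander, leave alone: brush 150 mm long lying flat
Mind the look-alikes: they are no part of the job. What is shaped like the carrier2 but purple or red is not meant.

How it is judged (in metres and radians):
On the way, in this order (a step that is already met when the one before it is completed fails the run):
1. the presser lever is swung up (more than 1.4 rad) (value of joint lever above 1.4 rad), for 0.2 s.
2. with the lever still up, the gauge stands in the tray and every carrier is pressed flush in a recess (value of joint lever above 1.3 rad and horizontal distance between gauge and tray below 0.045 m and z of gauge in the frame of tray below 0.01 m and angle between gauge's own z axis and vertical below 0.1 rad and ((horizontal distance between carrier1 and recess1 below 0.005 m and z of carrier1 in the frame of recess1 below 0.002 m and angle between the x axis of carrier1 and the x axis of nest, either way round below 0.12 rad) or (horizontal distance between carrier1 and recess2 below 0.005 m and z of carrier1 in the frame of recess2 below 0.002 m and angle between the x axis of carrier1 and the x axis of nest, either way round below 0.12 rad) or (horizontal distance between carrier1 and recess3 below 0.005 m and z of carrier1 in the frame of recess3 below 0.002 m and angle between the x axis of carrier1 and the x axis of nest, either way round below 0.12 rad) or (horizontal distance between carrier1 and recess4 below 0.005 m and z of carrier1 in the frame of recess4 below 0.002 m and angle between the x axis of carrier1 and the x axis of nest, either way round below 0.12 rad)) and ((horizontal distance between carrier2 and recess1 below 0.005 m and z of carrier2 in the frame of recess1 below 0.002 m and angle between the x axis of carrier2 and the x axis of nest, either way round below 0.12 rad) or (horizontal distance between carrier2 and recess2 below 0.005 m and z of carrier2 in the frame of recess2 below 0.002 m and angle between the x axis of carrier2 and the x axis of nest, either way round below 0.12 rad) or (horizontal distance between carrier2 and recess3 below 0.005 m and z of carrier2 in the frame of recess3 below 0.002 m and angle between the x axis of carrier2 and the x axis of nest, either way round below 0.12 rad) or (horizontal distance between carrier2 and recess4 below 0.005 m and z of carrier2 in the frame of recess4 below 0.002 m and angle between the x axis of carrier2 and the x axis of nest, either way round below 0.12 rad)) and ((horizontal distance between carrier3 and recess1 below 0.005 m and z of carrier3 in the frame of recess1 below 0.002 m and angle between the x axis of carrier3 and the x axis of nest, either way round below 0.12 rad) or (horizontal distance between carrier3 and recess2 below 0.005 m and z of carrier3 in the frame of recess2 below 0.002 m and angle between the x axis of carrier3 and the x axis of nest, either way round below 0.12 rad) or (horizontal distance between carrier3 and recess3 below 0.005 m and z of carrier3 in the frame of recess3 below 0.002 m and angle between the x axis of carrier3 and the x axis of nest, either way round below 0.12 rad) or (horizontal distance between carrier3 and recess4 below 0.005 m and z of carrier3 in the frame of recess4 below 0.002 m and angle between the x axis of carrier3 and the x axis of nest, either way round below 0.12 rad)) and ((horizontal distance between carrier4 and recess1 below 0.005 m and z of carrier4 in the frame of recess1 below 0.002 m and angle between the x axis of carrier4 and the x axis of nest, either way round below 0.12 rad) or (horizontal distance between carrier4 and recess2 below 0.005 m and z of carrier4 in the frame of recess2 below 0.002 m and angle between the x axis of carrier4 and the x axis of nest, either way round below 0.12 rad) or (horizontal distance between carrier4 and recess3 below 0.005 m and z of carrier4 in the frame of recess3 below 0.002 m and angle between the x axis of carrier4 and the x axis of nest, either way round below 0.12 rad) or (horizontal distance between carrier4 and recess4 below 0.005 m and z of carrier4 in the frame of recess4 below 0.002 m and angle between the x axis of carrier4 and the x axis of nest, either way round below 0.12 rad))), for 0.2 s.
3. the lever is lowered fully (value of joint lever below 0.08 rad), for 0.2 s.
At the end, for the whole second after the job is handed in: Lever fully down (below 0.08 rad), every carrier present lies squarely (within 0.12 rad) in a recess within 5 mm of its centre and at most 2 mm proud, and the gauge stands upright and at rest on the tray's floor (value of joint lever below 0.08 rad and horizontal distance between gauge and tray below 0.045 m and z of gauge in the frame of tray below 0.01 m and angle between gauge's own z axis and vertical below 0.1 rad and ((horizontal distance between carrier1 and recess1 below 0.005 m and z of carrier1 in the frame of recess1 below 0.002 m and angle between the x axis of carrier1 and the x axis of nest, either way round below 0.12 rad) or (horizontal distance between carrier1 and recess2 below 0.005 m and z of carrier1 in the frame of recess2 below 0.002 m and angle between the x axis of carrier1 and the x axis of nest, either way round below 0.12 rad) or (horizontal distance between carrier1 and recess3 below 0.005 m and z of carrier1 in the frame of recess3 below 0.002 m and angle between the x axis of carrier1 and the x axis of nest, either way round below 0.12 rad) or (horizontal distance between carrier1 and recess4 below 0.005 m and z of carrier1 in the frame of recess4 below 0.002 m and angle between the x axis of carrier1 and the x axis of nest, either way round below 0.12 rad)) and ((horizontal distance between carrier2 and recess1 below 0.005 m and z of carrier2 in the frame of recess1 below 0.002 m and angle between the x axis of carrier2 and the x axis of nest, either way round below 0.12 rad) or (horizontal distance between carrier2 and recess2 below 0.005 m and z of carrier2 in the frame of recess2 below 0.002 m and angle between the x axis of carrier2 and the x axis of nest, either way round below 0.12 rad) or (horizontal distance between carrier2 and recess3 below 0.005 m and z of carrier2 in the frame of recess3 below 0.002 m and angle between the x axis of carrier2 and the x axis of nest, either way round below 0.12 rad) or (horizontal distance between carrier2 and recess4 below 0.005 m and z of carrier2 in the frame of recess4 below 0.002 m and angle between the x axis of carrier2 and the x axis of nest, either way round below 0.12 rad)) and ((horizontal distance between carrier3 and recess1 below 0.005 m and z of carrier3 in the frame of recess1 below 0.002 m and angle between the x axis of carrier3 and the x axis of nest, either way round below 0.12 rad) or (horizontal distance between carrier3 and recess2 below 0.005 m and z of carrier3 in the frame of recess2 below 0.002 m and angle between the x axis of carrier3 and the x axis of nest, either way round below 0.12 rad) or (horizontal distance between carrier3 and recess3 below 0.005 m and z of carrier3 in the frame of recess3 below 0.002 m and angle between the x axis of carrier3 and the x axis of nest, either way round below 0.12 rad) or (horizontal distance between carrier3 and recess4 below 0.005 m and z of carrier3 in the frame of recess4 below 0.002 m and angle between the x axis of carrier3 and the x axis of nest, either way round below 0.12 rad)) and ((horizontal distance between carrier4 and recess1 below 0.005 m and z of carrier4 in the frame of recess1 below 0.002 m and angle between the x axis of carrier4 and the x axis of nest, either way round below 0.12 rad) or (horizontal distance between carrier4 and recess2 below 0.005 m and z of carrier4 in the frame of recess2 below 0.002 m and angle between the x axis of carrier4 and the x axis of nest, either way round below 0.12 rad) or (horizontal distance between carrier4 and recess3 below 0.005 m and z of carrier4 in the frame of recess3 below 0.002 m and angle between the x axis of carrier4 and the x axis of nest, either way round below 0.12 rad) or (horizontal distance between carrier4 and recess4 below 0.005 m and z of carrier4 in the frame of recess4 below 0.002 m and angle between the x axis of carrier4 and the x axis of nest, either way round below 0.12 rad)) and linear speed of gauge below 0.02 m/s); the robot touches nothing.
It fails at once if a bystander (loupe, box, screwdriver, jar, brush, dish or tin) is moved more than 40 mm (distance of any of loupe, bluebox, screwdriver, oiljar, brush, dish, tin from where it was at the start of the episode above 0.04 m).
Of carrier1, carrier2, carrier3, carrier4 only 2 to 4 are there at a start; the rules pass over those that are not, and their reading is None.
At some moment in a run one of carrier1, carrier2, carrier3, carrier4 may be knocked a few centimetres aside while the robot is not near it.
It also fails if it takes over 210 s, if anything falls off the work surface, if the arm or the gripper's body presses on something with over 40 N, if the wrist force passes 120 N, or if a joint passes its speed limit or range.

## Working session

There is one attempt and no reset: what is moved stays moved. The work goes in short steps, Python scripts to look and compute and a tool call to move; the robot and the scene stay as the last step left them, time stands still between calls to the robot, and variables do not carry over. Pictures are saved under pics/ and viewed, about 12 in all and at most 16, crops included, and the job is handed in when it is done.

Besides the shell and the picture viewer there is one more tool, called after ">>>" as name([rows], argument=value, ...), one row to a line, values as JSON. carry_out: Moves the arm, as the interface text tells. Its arguments: {"type":"object","properties":{"targets":{"type":"array"},"grip_force":{"type":"number"}},"required":["targets"]}

```bash
mkdir -p pics; cat > h.py <<'E'
import numpy as np, cv2
from rig import ctrl, viewer, finish_job
def ray(ci,u,v,z):
    R=np.array(ci['R']);t=np.array(ci['t']).ravel()
    o=-R.T@t; d=R.T@np.array([(u-ci['cx'])/ci['fx'],(v-ci['cy'])/ci['fy'],1.])
    return o+d*(z-o[2])/d[2]
def px(ci,X):
    c=np.array(ci['R'])@np.array(X,float)+np.array(ci['t']).ravel()
    return ci['fx']*c[0]/c[2]+ci['cx'],ci['fy']*c[1]/c[2]+ci['cy']
E
python3 - <<'E'
from h import *
print(ctrl.sense())
for n in ['top','side']:
    ci=viewer.camera_info(n); R=np.array(ci['R']); print(n,ci,'\npos',-R.T@np.array(ci['t']).ravel())
    im=viewer.capture(n); cv2.imwrite(f'pics/{n}0_raw.png',im)
    cv2.imwrite(f'pics/{n}0.png',cv2.resize(im,(800,600),interpolation=cv2.INTER_CUBIC))
E
```

```text
{'time_s': 0.0, 'joints': array([ 1.12562060e+00,  3.13440185e-01,  1.49843331e+00,  3.67719740e-05,
        1.33100216e+00, -2.23427428e-01]), 'dq': array([ 0.00047262,  0.00039755, -0.0001974 , -0.00103073, -0.00041347,
        0.00109286]), 'tau': array([ 2.28743966e-04, -4.12260783e+01, -2.59740758e+01, -1.26809587e-04,
        4.07494430e-03,  5.30253601e-07]), 'eef_pos': array([115.37058479, 511.90588271, 230.74152068]), 'ee_rot': array([ 0.70260372,  0.07781804,  0.70292525, -0.07866675]), 'force': array([0.17886054, 0.1235659 , 0.06157095]), 'wrist_torque': array([-0.02758282,  0.03144533,  0.00303793]), 'grip_width': 1.003616307476568}
top {'fx': 368.885261222742, 'fy': 368.885261222742, 'cx': 258.9199564035429, 'cy': 192.42248705450191, 'R': array([[ 0.02817727, -0.99954948,  0.01033863],
       [-0.9873759 , -0.02944386, -0.15563383],
       [ 0.15586812, -0.00582278, -0.98776071]]), 't': array([-102.0967249 ,  426.42222943, 1106.59809289])} 
pos [ 251.43247485  -83.05173961 1160.47538419]
side {'fx': 484.4593366762854, 'fy': 484.4593366762854, 'cx': 258.7552175925026, 'cy': 189.96121960754553, 'R': array([[ 0.69773148, -0.7163036 ,  0.00894093],
       [-0.51026217, -0.50571498, -0.69561834],
       [ 0.50279548,  0.4807926 , -0.71835589]]), 't': array([-376.25578836,  227.27356419, 1758.20258799])} 
pos [-505.52171217 -999.90851628 1424.47491704]
```

View pics/top0.png

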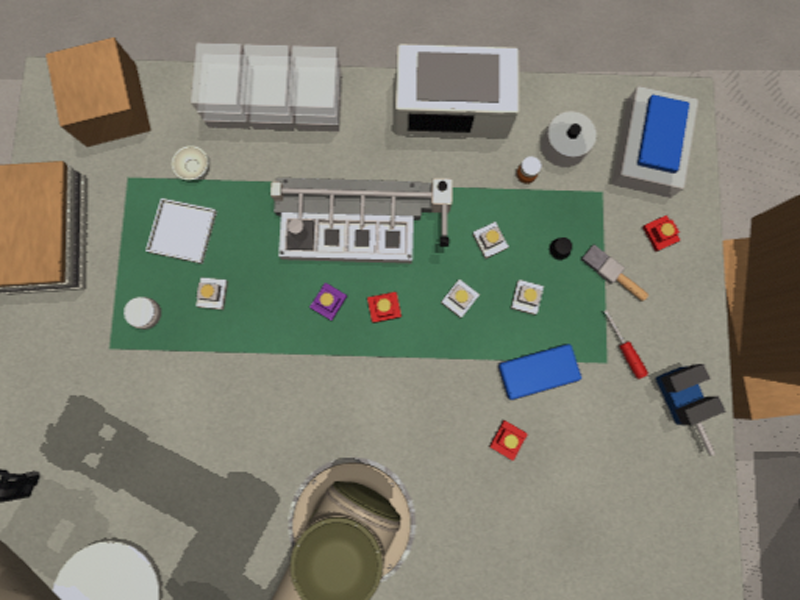

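View pics/side0.png

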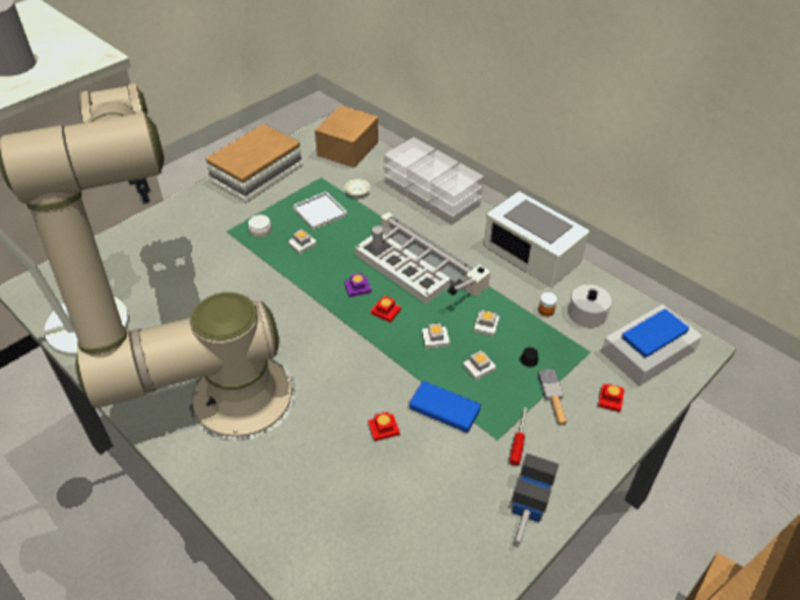

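```bash
python3 - <<'E'
from h import *
ci=viewer.camera_info('top')
P=dict(nFL=(279,259,30),nFR=(411,261,30),nBR=(413,214,30),nBL=(281,212,30),gaugetop=(295,227,76),knob=(444,240,62),head=(443,186,60),tray=(180,231,16),
c1=(492,237,38),c2=(462,296,38),c3=(529,295,38),c4=(209,291,38),dish=(190,163,22),tin=(141,312,34),loupe=(560,248,30),jar=(529,168,50),box=(540,371,28))
for k,(u,v,z) in P.items(): print(k,ray(ci,u*.64,v*.64,z).round(0))
im=cv2.imread('pics/top0_raw.png')
a=cv2.resize(im[108:172,168:298],(800,394),interpolation=cv2.INTER_CUBIC)
cv2.imwrite('pics/nest.png',a)
print(viewer.camera_info('wrist'))
E
```

```text
nFL [507. 164.  30.]
nFR [ 511. -100.   30.]
nBR [ 609. -102.   30.]
nBL [604. 166.  30.]
gaugetop [561. 127.  76.]
knob [ 548. -164.   62.]
head [ 659. -160.   60.]
tray [562. 372.  16.]
c1 [ 563. -262.   38.]
c2 [ 441. -203.   38.]
c3 [ 447. -336.   38.]
c4 [436. 296.  38.]
dish [706. 362.  22.]
tin [391. 427.  34.]
loupe [ 547. -401.   30.]
jar [ 707. -334.   50.]
box [ 299. -359.   28.]
{'fx': 275.0864505169809, 'fy': 275.0864505169809, 'cx': 259.39430004908655, 'cy': 192.7860635904866, 'R': array([[ 2.19636168e-01,  9.75581803e-01, -3.14030242e-04],
       [ 9.41433734e-01, -2.11863852e-01,  2.62328482e-01],
       [ 2.55856362e-01, -5.79124612e-02, -9.64978585e-01]]), 't': array([-523.68814984,  -34.53987031,  376.70890497])}
```

View pics/nest.png

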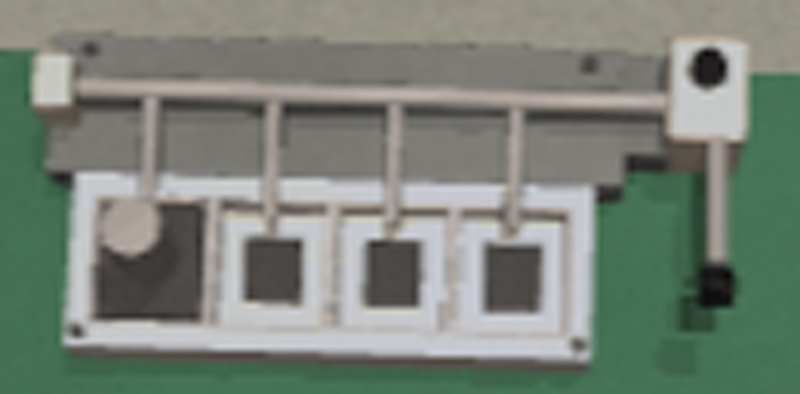

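>>> carry_out([
  {"x": 0.05, "y": -0.04, "z": 0.02, "az": 0.05},
  {"x": 0.1, "y": -0.08, "z": 0.03, "az": 0.1},
  {"x": 0.15, "y": -0.12, "z": 0.03, "az": 0.15},
  {"x": 0.2, "y": -0.16, "z": 0.03, "az": 0.2},
  {"x": 0.245, "y": -0.2, "z": 0.03, "az": 0.222},
])

```text
invalid input at $.targets[0]: expected keys x, y, z, ax, ay, az, hand
```

>>> carry_out([
  {"x": 0.02, "y": -0.05},
  {"x": 0.05, "y": -0.1},
  {"x": 0.09, "y": -0.15},
  {"x": 0.12, "y": -0.2},
  {"x": 0.12, "y": -0.24},
])

```text
invalid input at $.targets[0]: expected keys x, y, z, ax, ay, az, hand
```

```bash
cat >> h.py <<'E'
def shot(name,f,zs=None,crop=None):
    s=ctrl.sense(); ci=viewer.camera_info(name); im=viewer.capture(name)
    import pickle; pickle.dump(ci,open(f'pics/{f}.pkl','wb')); cv2.imwrite(f'pics/{f}_raw.png',im)
    print('t',s['time_s'],'tcp',s['eef_pos'].round(1),'q',s['ee_rot'].round(3),'F',s['force'].round(1),'g',round(s['grip_width'],3))
    return ci,im
def crop(f,x0,y0,w,h,k,out):
    im=cv2.imread(f'pics/{f}_raw.png')[y0:y0+h,x0:x0+w]
    cv2.imwrite(f'pics/{out}.png',cv2.resize(im,None,fx=k,fy=k,interpolation=cv2.INTER_CUBIC))
def load(f):
    import pickle; return pickle.load(open(f'pics/{f}.pkl','rb'))
E
python3 - <<'E'
from h import *
shot('wrist','w1'); crop('w1',0,0,512,384,1.5625,'w1')
E
```

```text
t 0.1 tcp [115.4 511.9 230.8] q [ 0.703  0.078  0.703 -0.079] F [-0.2  0.   0.1] g 0.997
```

View pics/w1.png

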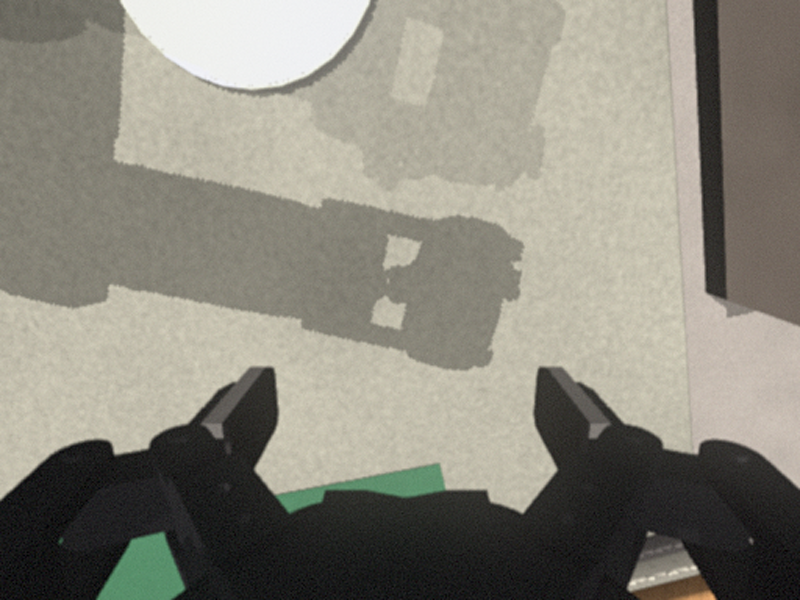

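>>> carry_out([
  {"x": 0.05, "y": -0.04, "z": 0.02, "ax": 0, "ay": 0, "az": 0.05, "hand": 1},
  {"x": 0.1, "y": -0.08, "z": 0.03, "ax": 0, "ay": 0, "az": 0.1, "hand": 1},
  {"x": 0.15, "y": -0.12, "z": 0.03, "ax": 0, "ay": 0, "az": 0.15, "hand": 1},
  {"x": 0.2, "y": -0.15, "z": 0.03, "ax": 0, "ay": 0, "az": 0.2, "hand": 1},
  {"x": 0.25, "y": -0.18, "z": 0.03, "ax": 0, "ay": 0, "az": 0.222, "hand": 1},
])

```text
time_s: 0.78
eef_pos: [366.9, 330.7, 261.4]
ee_rot: [0.707, -0.0, 0.707, 0.0]
force: [-0.0, 1.6, -0.3]
grip_width: 0.999
```

>>> carry_out([
  {"x": 0.05, "y": -0.03, "z": 0, "ax": 0, "ay": 0, "az": 0, "hand": 1},
  {"x": 0.1, "y": -0.06, "z": 0, "ax": 0, "ay": 0, "az": 0, "hand": 1},
  {"x": 0.15, "y": -0.08, "z": 0, "ax": 0, "ay": 0, "az": 0, "hand": 1},
  {"x": 0.2, "y": -0.09, "z": 0, "ax": 0, "ay": 0, "az": 0, "hand": 1},
  {"x": 0.2, "y": -0.09, "z": 0, "ax": 0, "ay": 0, "az": 0, "hand": 1},
])

```text
time_s: 1.4
eef_pos: [567.5, 240.7, 259.3]
ee_rot: [0.706, 0.001, 0.708, -0.001]
force: [-0.2, -0.3, -1.4]
grip_width: 0.995
```

```bash
python3 - <<'E'
from h import *
shot('wrist','w2'); crop('w2',0,0,512,384,1.5625,'w2')
E
```

```text
t 1.4 tcp [567.5 240.7 259.3] q [ 0.706  0.001  0.708 -0.001] F [-0.2 -0.3 -1.4] g 0.995
```

View pics/w2.png

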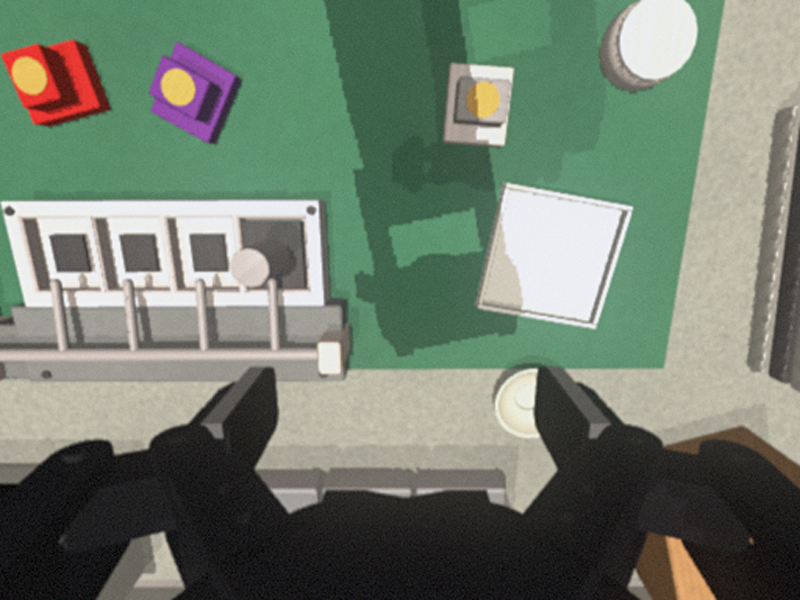

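>>> carry_out([
  {"x": 0.01, "y": -0.06, "z": 0, "ax": 0, "ay": 0, "az": 0, "hand": 1},
  {"x": 0.02, "y": -0.12, "z": 0, "ax": 0, "ay": 0, "az": 0, "hand": 1},
  {"x": 0.03, "y": -0.18, "z": 0, "ax": 0, "ay": 0, "az": 0, "hand": 1},
  {"x": 0.03, "y": -0.24, "z": 0, "ax": 0, "ay": 0, "az": 0, "hand": 1},
  {"x": 0.03, "y": -0.3, "z": 0, "ax": 0, "ay": 0, "az": 0, "hand": 1},
])

```text
time_s: 2.08
eef_pos: [594.6, -58.5, 261.8]
ee_rot: [0.707, -0.001, 0.707, 0.001]
force: [0.4, 0.7, 0.8]
grip_width: 1.0
```

>>> carry_out([
  {"x": 0, "y": -0.05, "z": 0, "ax": 0, "ay": 0, "az": 0, "hand": 1},
  {"x": 0, "y": -0.08, "z": 0, "ax": 0, "ay": 0, "az": 0, "hand": 1},
  {"x": 0, "y": -0.08, "z": 0, "ax": 0, "ay": 0, "az": 0, "hand": 1},
])

```text
time_s: 2.45
eef_pos: [594.8, -138.5, 261.4]
ee_rot: [0.707, 0.001, 0.707, -0.001]
force: [-0.4, 0.2, 0.7]
grip_width: 1.002
```

```bash
python3 - <<'E'
from h import *
shot('wrist','w3'); crop('w3',0,0,512,384,1.5625,'w3')
E
```

```text
t 2.45 tcp [ 594.8 -138.5  261.4] q [ 0.707  0.001  0.707 -0.001] F [-0.4  0.2  0.7] g 1.002
```

View pics/w3.png

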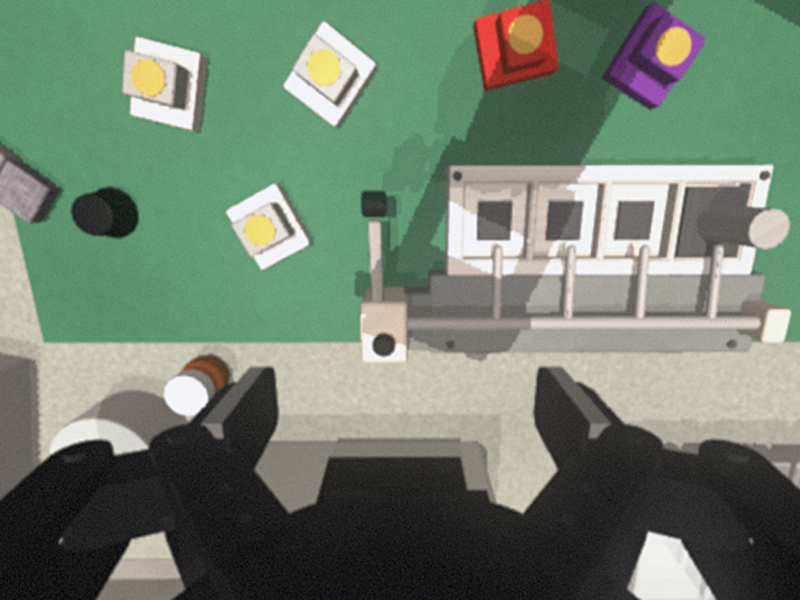

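```bash
python3 - <<'E'
from h import *
k=1.5625
c3=load('w3');c2=load('w2')
P=[('nest NR',c3,449,166,30),('nest NL',c3,772,166,30),('nest FR',c3,449,274,30),
('nest2 NR',c2,2,202,30),('nest2 NL',c2,322,201,30),('nest2 FL',c2,326,305,30),
('screwNR3',c3,457,175,30),('screwNL3',c3,764,175,30),('screwNR2',c2,9,210,30),('screwNL2',c2,312,210,30),
('knobtop',c3,374,196,73),('head hole',c3,384,345,78),('gaugetop3',c3,768,229,76),('gaugetop2',c2,250,267,76),
('pad r4',c3,494,221,20),('pad r3',c3,564,220,20),('pad r2',c3,635,219,20),('pad r2_2',c2,208,252,20),('pad r3_2',c2,139,252,20)]
for n,ci,u,v,z in P: print(n,ray(ci,u/k,v/k,z).round(1))
print('tray',[ray(c2,u/k,v/k,16).round(0)[:2] for u,v in[(505,184),(632,207),(597,328),(479,305)]])
# discs
for f,ci in(('w3',c3),('w2',c2)):
    im=cv2.imread(f'pics/{f}_raw.png'); h=cv2.cvtColor(im,cv2.COLOR_BGR2HSV)
    m=cv2.inRange(h,(15,110,90),(35,255,255))
    n,_,st,ce=cv2.connectedComponentsWithStats(m)
    for i in range(1,n):
        if st[i,4]>60: print(f,(ce[i]*k).round(0),st[i],ray(ci,*ce[i],38.5).round(1))
# plate corners (z=16) visible, per carrier
C={'A':(c3,[(136,38),(207,54),(196,130),(131,124)]),'B':(c3,[(323,22),(376,66),(336,126),(285,87)]),'C':(c3,[(227,211),(279,184),(311,243),(264,269)]),'D':(c2,[(450,64),(513,66),(507,146),(445,143)])}
for n,(ci,pts) in C.items():
    Q=np.array([ray(ci,u/k,v/k,16)[:2] for u,v in pts]); print(n,Q.round(0).tolist(),'ctr',Q.mean(0).round(1))
    for i in range(4):
        d=Q[(i+1)%4]-Q[i]; print('   len',np.linalg.norm(d).round(1),'ang',np.arctan2(d[1],d[0]).round(3))
E
python3 - <<'E'
import sys; sys.path.insert(0,'.')
import os; os.chdir('.')
from h import *
a=cv2.imread('pics/w3_raw.png')
A=cv2.resize(a[10:180,75:245],(600,600),interpolation=cv2.INTER_CUBIC)
cv2.imwrite('pics/cr.png',A)
E
```

```text
nest NR [ 514.3 -103.2   30. ]
nest NL [514.6 164.6  30. ]
nest FR [ 605.5 -100.9   30. ]
nest2 NR [514.8 -99.8  30. ]
nest2 NL [514.6 169.6  30. ]
nest2 FL [605.4 168.4  30. ]
screwNR3 [521.5 -96.4  30. ]
screwNL3 [521.8 159.5  30. ]
screwNR2 [521.4 -95.5  30. ]
screwNL2 [522.  160.7  30. ]
knobtop [ 537.3 -162.8   73. ]
head hole [ 653.9 -156.8   78. ]
gaugetop3 [561.8 134.2  76. ]
gaugetop2 [562.2 120.4  76. ]
pad r4 [560.1 -61.5  20. ]
pad r3 [559.3  -0.   20. ]
pad r2 [558.6  62.3  20. ]
pad r2_2 [558.9  63.8  20. ]
pad r3_2 [558.8   2.3  20. ]
tray [array([501., 326.]), array([521., 438.]), array([632., 420.]), array([610., 308.])]
w3 [525.  34.] [325  10  22  24 409] [419.7 -49.6  38.5]
w3 [673.  46.] [420  18  22  24 400] [428.1  63.2  38.5]
w3 [323.  67.] [197  32  20  22 352] [ 442.  -202.3   38.5]
w3 [148.  77.] [ 84  38  21  23 371] [ 448.9 -337.6   38.5]
w3 [259. 230.] [157 138  19  19 276] [ 565.5 -262.3   38.5]
w2 [29. 75.] [  8  37  22  23 397] [419.9 -48.2  38.5]
w2 [177.  86.] [103  44  22  23 377] [428.1  64.5  38.5]
w2 [482.  99.] [299  53  21  22 362] [437.5 299.4  38.5]
w2 [686. 574.] [425 343  33  41 531] [898.5 534.2  38.5]
A [[416.0, -355.0], [427.0, -299.0], [485.0, -316.0], [480.0, -369.0]] ctr [ 451.9 -334.7]
   len 56.5 ang 1.366
   len 59.6 ang -0.277
   len 54.1 ang -1.659
   len 65.7 ang 2.915
B [[405.0, -205.0], [436.0, -163.0], [482.0, -198.0], [452.0, -238.0]] ctr [ 443.5 -200.8]
   len 52.0 ang 0.92
   len 57.0 ang -0.649
   len 50.4 ang -2.206
   len 57.8 ang 2.52
C [[551.0, -297.0], [529.0, -249.0], [580.0, -224.0], [603.0, -269.0]] ctr [ 565.8 -259.7]
   len 52.9 ang 2.019
   len 56.9 ang 0.45
   len 50.3 ang -1.08
   len 59.1 ang -2.646
D [[407.0, 276.0], [409.0, 327.0], [470.0, 326.0], [468.0, 273.0]] ctr [438.5 300.5]
   len 51.0 ang 1.54
   len 61.0 ang -0.02
   len 52.5 ang -1.619
   len 60.2 ang 3.096
```

View pics/cr.png

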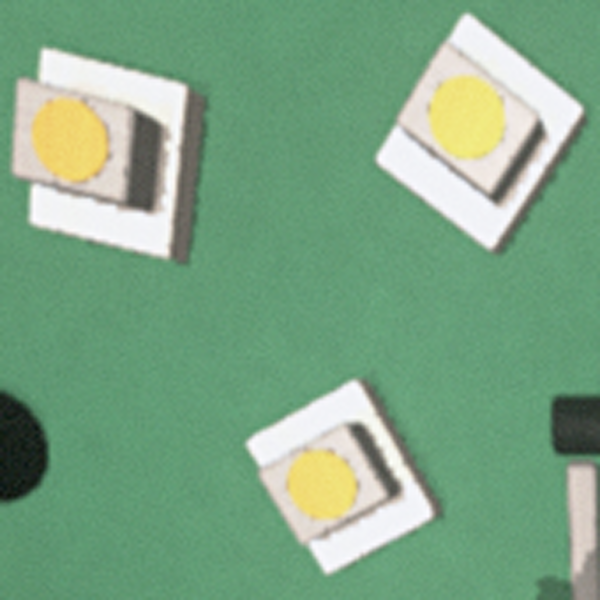

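```bash
python3 - <<'E'
from h import *
c=load('w3');s=600/170
for z in(60,66,72): print('knob ctr',z,ray(c,374/1.5625,203/1.5625,z).round(1))
print('knob ends y',ray(c,362/1.5625,203/1.5625,64).round(1),ray(c,386/1.5625,203/1.5625,64).round(1))
print('knob front/back silhouettes',ray(c,374/1.5625,191/1.5625,66).round(1),ray(c,374/1.5625,216/1.5625,58).round(1))
print('loupe',ray(c,93/1.5625,214/1.5625,30).round(1))
from scipy.optimize import least_squares
# plate top corners (local order -x-y... ) fit pose; z=16, plus block top corners
L=[(-30,-26),(-30,26),(30,26),(30,-26)]; B=[(-16,-20),(-16,20),(16,20),(16,-20)]
O={'A':([(42,47),(190,85),(171,257),(28,226)],[(22,80),(135,105),(125,207),(13,175)]),
'B':([(465,13),(583,107),(497,247),(377,158)],[(449,43),(541,120),(492,192),(400,118)]),
'C':([(247,443),(360,380),(435,510),(327,573)],[(260,470),(345,425),(390,490),(302,543)])}
y0={'A':(449,-337,-.2),'B':(442,-202,-.6),'C':(565,-262,.5)}
for n,(p,b) in O.items():
    obs=np.array(p+b)/s+[75,10]
    def res(q):
        R=np.array([[np.cos(q[2]),-np.sin(q[2])],[np.sin(q[2]),np.cos(q[2])]]);r=[]
        for (X,z),o in zip([(l,16) for l in L]+[(l,38) for l in B],obs):
            r+=list(np.array(px(c,[*(R@X+q[:2]),z]))-o)
        return r
    S=least_squares(res,y0[n],x_scale=(1,1,.01)); print(n,S.x.round(3),'rms px',np.sqrt(np.mean(S.fun**2)).round(2))
E
```

```text
knob ctr 60 [ 542.9 -163.8   60. ]
knob ctr 66 [ 542.7 -163.4   66. ]
knob ctr 72 [ 542.4 -163.    72. ]
knob ends y [ 542.8 -172.8   64. ] [ 542.8 -154.3   64. ]
knob front/back silhouettes [ 533.8 -163.2   66. ] [ 553.  -164.2   58. ]
loupe [ 553.  -405.5   30. ]
A [ 4.49947e+02 -3.36370e+02 -2.37000e-01] rms px 0.63
B [ 442.8   -200.679   -0.638] rms px 1.1
C [ 5.65531e+02 -2.61122e+02  4.87000e-01] rms px 0.96
```

>>> carry_out([
  {"x": -0.03, "y": -0.025, "z": -0.05, "ax": 0, "ay": 0, "az": 0, "hand": 1},
  {"x": -0.052, "y": -0.025, "z": -0.1, "ax": 0, "ay": 0, "az": 0, "hand": 1},
  {"x": -0.052, "y": -0.025, "z": -0.15, "ax": 0, "ay": 0, "az": 0, "hand": 1},
  {"x": -0.052, "y": -0.025, "z": -0.19, "ax": 0, "ay": 0, "az": 0, "hand": 1},
  {"x": -0.052, "y": -0.025, "z": -0.215, "ax": 0, "ay": 0, "az": 0, "hand": 1},
])

```text
time_s: 3.12
eef_pos: [542.9, -160.5, 44.9]
ee_rot: [0.707, -0.0, 0.708, 0.001]
force: [0.3, 0.4, 1.1]
grip_width: 1.001
```

>>> carry_out([
  {"x": 0, "y": 0, "z": 0, "ax": 0, "ay": 0, "az": 0, "hand": -0.4},
  {"x": 0, "y": 0, "z": 0, "ax": 0, "ay": 0, "az": 0, "hand": -1},
  {"x": 0, "y": 0, "z": 0, "ax": 0, "ay": 0, "az": 0, "hand": -1},
  {"x": 0, "y": 0, "z": 0, "ax": 0, "ay": 0, "az": 0, "hand": -1},
  {"x": 0, "y": 0, "z": 0, "ax": 0, "ay": 0, "az": 0, "hand": -1},
], grip_force=30)

```text
time_s: 3.75
eef_pos: [543.8, -162.6, 46.9]
ee_rot: [0.707, -0.0, 0.707, 0.0]
force: [0.0, 4.3, 2.6]
grip_width: 0.201
```

>>> carry_out([
  {"x": 0.0053, "y": 0, "z": 0.0213, "ax": 0, "ay": 0, "az": 0, "hand": -1},
  {"x": 0.018, "y": 0, "z": 0.0456, "ax": 0, "ay": 0, "az": 0, "hand": -1},
  {"x": 0.0365, "y": 0, "z": 0.0658, "ax": 0, "ay": 0, "az": 0, "hand": -1},
  {"x": 0.0596, "y": 0, "z": 0.0806, "ax": 0, "ay": 0, "az": 0, "hand": -1},
  {"x": 0.0857, "y": 0, "z": 0.0888, "ax": 0, "ay": 0, "az": 0, "hand": -1},
])

```text
time_s: 4.38
eef_pos: [628.0, -162.4, 133.7]
ee_rot: [0.705, 0.001, 0.709, 0.001]
force: [-3.3, -1.4, -14.2]
grip_width: 0.204
```

>>> carry_out([
  {"x": 0.0183, "y": 0, "z": 0.0016, "ax": 0, "ay": 0, "az": 0, "hand": -1},
  {"x": 0.0329, "y": 0, "z": 0.0006, "ax": 0, "ay": 0, "az": 0, "hand": -1},
  {"x": 0.041, "y": 0, "z": -0.0009, "ax": 0, "ay": 0, "az": 0, "hand": -1},
  {"x": 0.042, "y": 0, "z": -0.001, "ax": 0, "ay": 0, "az": 0, "hand": -1},
  {"x": 0.042, "y": 0, "z": -0.001, "ax": 0, "ay": 0, "az": 0, "hand": -1},
])

```text
time_s: 5.0
eef_pos: [670.2, -162.4, 132.9]
ee_rot: [0.706, 0.0, 0.708, 0.001]
force: [-3.6, 2.7, -4.2]
grip_width: 0.204
```

>>> carry_out([
  {"x": 0, "y": 0, "z": 0, "ax": 0, "ay": 0, "az": 0, "hand": 1},
  {"x": 0, "y": 0, "z": 0, "ax": 0, "ay": 0, "az": 0, "hand": 1},
  {"x": 0, "y": 0, "z": 0.0, "ax": 0, "ay": 0, "az": 0, "hand": 1},
  {"x": 0, "y": 0, "z": 0.05, "ax": 0, "ay": 0, "az": 0, "hand": 1},
  {"x": 0, "y": 0, "z": 0.1, "ax": 0, "ay": 0, "az": 0, "hand": 1},
])

```text
time_s: 5.62
eef_pos: [671.1, -162.9, 235.5]
ee_rot: [0.707, -0.0, 0.707, 0.0]
force: [0.3, -0.7, 0.1]
grip_width: 1.001
```

>>> carry_out([
  {"x": -0.02, "y": 0.05, "z": 0.03, "ax": 0, "ay": 0, "az": 0, "hand": 1},
  {"x": -0.04, "y": 0.1, "z": 0.03, "ax": 0, "ay": 0, "az": 0, "hand": 1},
  {"x": -0.06, "y": 0.15, "z": 0.03, "ax": 0, "ay": 0, "az": 0, "hand": 1},
  {"x": -0.06, "y": 0.193, "z": 0.03, "ax": 0, "ay": 0, "az": 0, "hand": 1},
  {"x": -0.06, "y": 0.193, "z": 0.03, "ax": 0, "ay": 0, "az": 0, "hand": 1},
])

```text
time_s: 6.25
eef_pos: [611.0, 32.6, 264.8]
ee_rot: [0.708, -0.001, 0.707, 0.001]
force: [-0.9, -0.2, -0.4]
grip_width: 1.002
```

```bash
python3 - <<'E'
from h import *
shot('wrist','w4'); crop('w4',90,60,340,220,2.35,'w4')
E
```

```text
t 6.25 tcp [611.   32.6 264.8] q [ 0.708 -0.001  0.707  0.001] F [-0.9 -0.2 -0.4] g 1.002
```

View pics/w4.png

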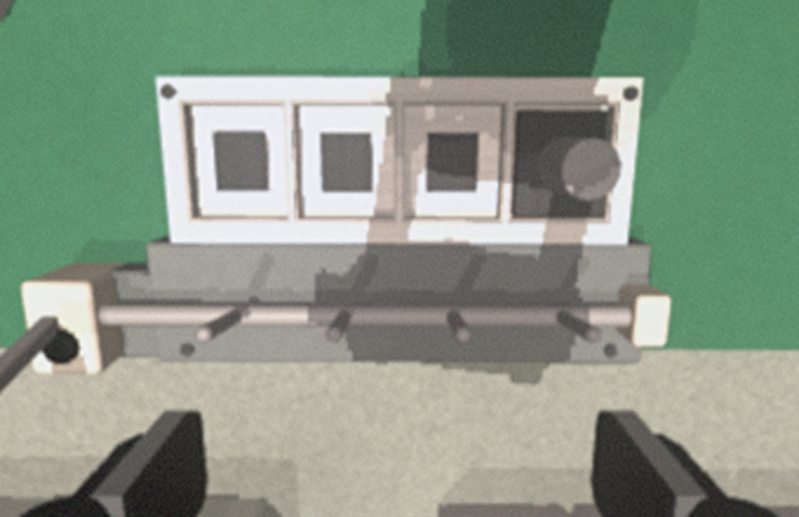

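```bash
python3 - <<'E'
from h import *
c=load('w4');k=2.35
for n,u,v,z in[('sR',168,91,30),('sL',631,93,30),('NR',157,77,30),('NL',643,78,30),('FL',628,244,30),('FR',171,241,30),('gauge',591,168,90),('pad4',241,161,20),('pad3',347,162,20),('pad2',452,162,20),
 ('r4 N',240,102,30),('r4 F',243,218,30),('r2N',452,102,30),('r2F',450,218,30),('w43',291,160,30),('w32',397,160,30),('w21',505,160,30)]:
    print(n,ray(c,90+u/k,60+v/k,z).round(1))
print('gauge w3,w2',ray(load('w3'),768/1.5625,229/1.5625,90).round(1),ray(load('w2'),250/1.5625,267/1.5625,90).round(1))
E
```

```text
sR [522.  -95.6  30. ]
sL [521.9 160.   30. ]
NR [ 514.7 -101.    30. ]
NL [514.1 165.8  30. ]
FL [606.  166.6  30. ]
FR [ 605.3 -101.3   30. ]
gauge [559.7 123.7  90. ]
pad4 [559.8 -59.9  20. ]
pad3 [560.2   1.8  20. ]
pad2 [559.9  62.9  20. ]
r4 N [527.6 -56.2  30. ]
r4 F [591.7 -58.4  30. ]
r2N [527.1  61.3  30. ]
r2F [591.2  61.8  30. ]
w43 [558.8 -29.2  30. ]
w32 [558.5  30.9  30. ]
w21 [558.3  92.1  30. ]
gauge w3,w2 [560.4 122.5  90. ] [559.6 125.6  90. ]
```

>>> carry_out([
  {"x": -0.03, "y": 0.05, "z": -0.04, "ax": 0, "ay": 0, "az": 0, "hand": 1},
  {"x": -0.051, "y": 0.092, "z": -0.09, "ax": 0, "ay": 0, "az": 0, "hand": 1},
  {"x": -0.051, "y": 0.092, "z": -0.14, "ax": 0, "ay": 0, "az": 0, "hand": 1},
  {"x": -0.051, "y": 0.092, "z": -0.19, "ax": 0, "ay": 0, "az": 0, "hand": 1},
  {"x": -0.051, "y": 0.092, "z": -0.215, "ax": 0, "ay": 0, "az": 0, "hand": 1},
])

```text
time_s: 6.92
eef_pos: [559.4, 120.9, 46.4]
ee_rot: [0.706, 0.0, 0.708, -0.0]
force: [-0.4, 0.7, 0.0]
grip_width: 0.999
```

>>> carry_out([
  {"x": 0, "y": 0, "z": 0, "ax": 0, "ay": 0, "az": 0, "hand": 0},
  {"x": 0, "y": 0, "z": 0, "ax": 0, "ay": 0, "az": 0, "hand": -1},
  {"x": 0, "y": 0, "z": 0, "ax": 0, "ay": 0, "az": 0, "hand": -1},
  {"x": 0, "y": 0, "z": 0, "ax": 0, "ay": 0, "az": 0, "hand": -1},
  {"x": 0, "y": 0, "z": 0, "ax": 0, "ay": 0, "az": 0, "hand": -1},
], grip_force=40)

```text
time_s: 7.55
eef_pos: [561.0, 122.8, 50.5]
ee_rot: [0.708, 0.0, 0.706, 0.0]
force: [-0.3, 4.5, 5.4]
grip_width: 0.338
```

>>> carry_out([
  {"x": 0, "y": 0, "z": 0.02, "ax": 0, "ay": 0, "az": 0, "hand": -1},
  {"x": 0, "y": 0, "z": 0.06, "ax": 0, "ay": 0, "az": 0, "hand": -1},
  {"x": 0, "y": 0.02, "z": 0.08, "ax": 0, "ay": 0, "az": 0, "hand": -1},
  {"x": 0, "y": 0.06, "z": 0.08, "ax": 0, "ay": 0, "az": 0, "hand": -1},
  {"x": 0, "y": 0.1, "z": 0.08, "ax": 0, "ay": 0, "az": 0, "hand": -1},
])

```text
time_s: 8.18
eef_pos: [560.2, 222.8, 129.6]
ee_rot: [0.707, -0.0, 0.707, -0.0]
force: [-0.1, 0.6, -2.0]
grip_width: 0.34
```

>>> carry_out([
  {"x": 0.0, "y": 0.04, "z": 0, "ax": 0, "ay": 0, "az": 0, "hand": -1},
  {"x": 0.005, "y": 0.08, "z": 0, "ax": 0, "ay": 0, "az": 0, "hand": -1},
  {"x": 0.005, "y": 0.12, "z": 0, "ax": 0, "ay": 0, "az": 0, "hand": -1},
  {"x": 0.005, "y": 0.15, "z": 0, "ax": 0, "ay": 0, "az": 0, "hand": -1},
  {"x": 0.005, "y": 0.15, "z": -0.03, "ax": 0, "ay": 0, "az": 0, "hand": -1},
])

```text
time_s: 8.8
eef_pos: [565.7, 374.4, 100.7]
ee_rot: [0.709, -0.0, 0.705, 0.002]
force: [0.7, -1.0, -3.9]
grip_width: 0.342
```

>>> carry_out([
  {"x": 0, "y": 0, "z": -0.03, "ax": 0, "ay": 0, "az": 0, "hand": -1},
  {"x": 0, "y": 0, "z": -0.05, "ax": 0, "ay": 0, "az": 0, "hand": -1},
  {"x": 0, "y": 0, "z": -0.06, "ax": 0, "ay": 0, "az": 0, "hand": -1},
  {"x": 0, "y": 0, "z": -0.064, "ax": 0, "ay": 0, "az": 0, "hand": -1},
  {"x": 0, "y": 0, "z": -0.066, "ax": 0, "ay": 0, "az": 0, "hand": -1},
])

```text
time_s: 9.43
eef_pos: [565.7, 372.3, 34.6]
ee_rot: [0.708, 0.0, 0.707, 0.0]
force: [-5.5, -1.4, 11.5]
grip_width: 0.338
```

>>> carry_out([
  {"x": 0, "y": 0, "z": 0.001, "ax": 0, "ay": 0, "az": 0, "hand": 0.2},
  {"x": 0, "y": 0, "z": 0.001, "ax": 0, "ay": 0, "az": 0, "hand": 1},
  {"x": 0, "y": 0, "z": 0.001, "ax": 0, "ay": 0, "az": 0, "hand": 1},
  {"x": 0, "y": 0, "z": 0.04, "ax": 0, "ay": 0, "az": 0, "hand": 1},
  {"x": 0, "y": 0, "z": 0.09, "ax": 0, "ay": 0, "az": 0, "hand": 1},
])

```text
time_s: 10.05
eef_pos: [564.7, 371.9, 123.2]
ee_rot: [0.706, -0.0, 0.708, -0.0]
force: [-0.0, 0.2, -0.4]
grip_width: 0.996
```

>>> carry_out([
  {"x": -0.02, "y": -0.01, "z": 0.04, "ax": 0, "ay": 0, "az": -0.18, "hand": 1},
  {"x": -0.05, "y": -0.02, "z": 0.06, "ax": 0, "ay": 0, "az": -0.36, "hand": 1},
  {"x": -0.08, "y": -0.04, "z": 0.06, "ax": 0, "ay": 0, "az": -0.54, "hand": 1},
  {"x": -0.1, "y": -0.06, "z": 0.06, "ax": 0, "ay": 0, "az": -0.72, "hand": 1},
  {"x": -0.128, "y": -0.073, "z": 0.06, "ax": 0, "ay": 0, "az": -0.9, "hand": 1},
])

```text
time_s: 10.68
eef_pos: [436.7, 298.4, 183.3]
ee_rot: [0.636, 0.31, 0.636, -0.309]
force: [-0.7, -0.1, -0.1]
grip_width: 1.001
```

>>> carry_out([
  {"x": 0, "y": 0, "z": 0, "ax": 0, "ay": 0, "az": -0.18, "hand": 1},
  {"x": 0, "y": 0, "z": 0, "ax": 0, "ay": 0, "az": -0.36, "hand": 1},
  {"x": 0, "y": 0, "z": 0, "ax": 0, "ay": 0, "az": -0.54, "hand": 1},
  {"x": 0, "y": 0, "z": 0, "ax": 0, "ay": 0, "az": -0.69, "hand": 1},
  {"x": 0, "y": 0, "z": 0, "ax": 0, "ay": 0, "az": -0.69, "hand": 1},
])

```text
time_s: 11.3
eef_pos: [437.2, 299.1, 183.2]
ee_rot: [0.496, 0.504, 0.496, -0.504]
force: [-0.7, 0.2, 0.8]
grip_width: 0.997
```

```bash
python3 - <<'E'
from h import *
c,im=shot('wrist','w5'); crop('w5',0,0,512,384,1.5625,'w5'); print(px(c,[437.5,299.5,38.5]),-np.array(c['R']).T@c['t'])
E
```

```text
t 11.3 tcp [437.2 299.1 183.2] q [ 0.496  0.504  0.496 -0.504] F [-0.7  0.2  0.8] g 0.997
(np.float64(259.1059946173035), np.float64(181.10369922279187)) [438.70447675 364.14093907 324.83523398]
```

View pics/w5.png

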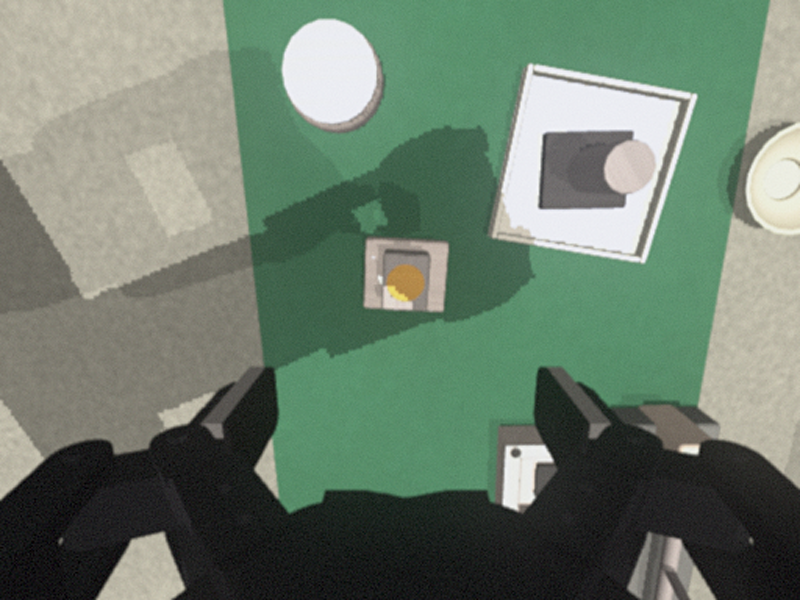

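>>> carry_out([
  {"x": 0, "y": 0, "z": -0.05, "ax": 0, "ay": 0, "az": 0, "hand": 1},
  {"x": 0, "y": 0, "z": -0.1, "ax": 0, "ay": 0, "az": 0, "hand": 1},
  {"x": 0, "y": 0, "z": -0.14, "ax": 0, "ay": 0, "az": 0, "hand": 1},
  {"x": 0, "y": 0, "z": -0.162, "ax": 0, "ay": 0, "az": 0, "hand": 1},
  {"x": 0, "y": 0, "z": -0.163, "ax": 0, "ay": 0, "az": 0, "hand": 0.2},
])

```text
time_s: 11.98
eef_pos: [436.5, 298.8, 19.0]
ee_rot: [-0.495, -0.503, -0.496, 0.505]
force: [-0.2, -1.0, -0.7]
grip_width: 0.818
```

>>> carry_out([
  {"x": 0, "y": 0, "z": 0, "ax": 0, "ay": 0, "az": 0, "hand": -0.5},
  {"x": 0, "y": 0, "z": 0, "ax": 0, "ay": 0, "az": 0, "hand": -1},
  {"x": 0, "y": 0, "z": 0, "ax": 0, "ay": 0, "az": 0, "hand": -1},
  {"x": 0, "y": 0, "z": 0, "ax": 0, "ay": 0, "az": 0, "hand": -1},
], grip_force=60)

```text
time_s: 12.48
eef_pos: [438.0, 299.5, 21.6]
ee_rot: [0.496, 0.506, 0.495, -0.504]
force: [-0.7, -0.0, 5.6]
grip_width: 0.36
```

>>> carry_out([
  {"x": 0, "y": 0, "z": 0.03, "ax": 0, "ay": 0, "az": 0, "hand": -1},
  {"x": 0, "y": 0, "z": 0.08, "ax": 0, "ay": 0, "az": 0, "hand": -1},
  {"x": 0.02, "y": -0.03, "z": 0.1, "ax": 0, "ay": 0, "az": 0.02, "hand": -1},
  {"x": 0.05, "y": -0.08, "z": 0.1, "ax": 0, "ay": 0, "az": 0.03, "hand": -1},
  {"x": 0.09, "y": -0.12, "z": 0.1, "ax": 0, "ay": 0, "az": 0.03, "hand": -1},
])

```text
time_s: 13.1
eef_pos: [527.9, 177.8, 121.4]
ee_rot: [0.503, 0.497, 0.503, -0.497]
force: [0.8, 0.5, -0.3]
grip_width: 0.362
```

>>> carry_out([
  {"x": 0.02, "y": -0.03, "z": 0, "ax": 0, "ay": 0, "az": -0.005, "hand": -1},
  {"x": 0.033, "y": -0.054, "z": -0.01, "ax": 0, "ay": 0, "az": -0.01, "hand": -1},
  {"x": 0.033, "y": -0.054, "z": -0.04, "ax": 0, "ay": 0, "az": -0.01, "hand": -1},
  {"x": 0.033, "y": -0.054, "z": -0.06, "ax": 0, "ay": 0, "az": -0.01, "hand": -1},
  {"x": 0.033, "y": -0.054, "z": -0.065, "ax": 0, "ay": 0, "az": -0.01, "hand": -1},
])

```text
time_s: 13.72
eef_pos: [559.8, 125.1, 54.6]
ee_rot: [0.5, 0.499, 0.501, -0.5]
force: [0.2, 0.8, -0.7]
grip_width: 0.361
```

>>> carry_out([
  {"x": 0, "y": 0, "z": -0.004, "ax": 0, "ay": 0, "az": 0, "hand": -1},
  {"x": 0, "y": 0, "z": -0.008, "ax": 0, "ay": 0, "az": 0, "hand": -1},
  {"x": 0, "y": 0, "z": -0.011, "ax": 0, "ay": 0, "az": 0, "hand": -1},
  {"x": 0, "y": 0, "z": -0.012, "ax": 0, "ay": 0, "az": 0, "hand": -1},
])

```text
time_s: 14.22
eef_pos: [560.3, 125.2, 43.1]
ee_rot: [0.5, 0.5, 0.5, -0.5]
force: [-0.4, -0.1, -1.1]
grip_width: 0.362
```

>>> carry_out([
  {"x": 0, "y": 0, "z": -0.002, "ax": 0, "ay": 0, "az": 0, "hand": -1},
  {"x": 0, "y": 0, "z": -0.004, "ax": 0, "ay": 0, "az": 0, "hand": -1},
  {"x": 0, "y": 0, "z": -0.005, "ax": 0, "ay": 0, "az": 0, "hand": -1},
  {"x": 0, "y": 0, "z": -0.005, "ax": 0, "ay": 0, "az": 0, "hand": -1},
])

```text
time_s: 14.72
eef_pos: [560.5, 125.2, 39.2]
ee_rot: [0.501, 0.5, 0.5, -0.5]
force: [-4.2, -0.4, 8.3]
grip_width: 0.36
```

>>> carry_out([
  {"x": 0, "y": 0, "z": -0.001, "ax": 0, "ay": 0, "az": 0, "hand": -1},
  {"x": 0, "y": 0, "z": -0.002, "ax": 0, "ay": 0, "az": 0, "hand": -1},
  {"x": 0, "y": 0, "z": -0.003, "ax": 0, "ay": 0, "az": 0, "hand": -1},
  {"x": 0, "y": 0, "z": -0.003, "ax": 0, "ay": 0, "az": 0, "hand": -1},
])

```text
time_s: 15.22
eef_pos: [560.5, 125.1, 36.3]
ee_rot: [0.501, 0.5, 0.5, -0.5]
force: [-4.6, -1.1, 10.1]
grip_width: 0.359
```

>>> carry_out([
  {"x": 0, "y": 0, "z": -0.001, "ax": 0, "ay": 0, "az": 0, "hand": -1},
  {"x": 0, "y": 0, "z": -0.002, "ax": 0, "ay": 0, "az": 0, "hand": -1},
  {"x": 0, "y": 0, "z": -0.003, "ax": 0, "ay": 0, "az": 0, "hand": -1},
  {"x": 0, "y": 0, "z": -0.003, "ax": 0, "ay": 0, "az": 0, "hand": -1},
])

```text
time_s: 15.72
eef_pos: [560.5, 125.2, 35.5]
ee_rot: [0.501, 0.5, 0.5, -0.499]
force: [-14.1, -2.1, 32.1]
grip_width: 0.358
```

>>> carry_out([
  {"x": 0, "y": 0, "z": 0.002, "ax": 0, "ay": 0, "az": 0, "hand": 0.2},
  {"x": 0, "y": 0, "z": 0.003, "ax": 0, "ay": 0, "az": 0, "hand": 0.5},
  {"x": 0, "y": 0, "z": 0.004, "ax": 0, "ay": 0, "az": 0, "hand": 0.5},
  {"x": 0, "y": 0, "z": 0.05, "ax": 0, "ay": 0, "az": 0, "hand": 0.5},
  {"x": -0.01, "y": -0.02, "z": 0.1, "ax": 0, "ay": 0, "az": 0, "hand": 1},
])

```text
time_s: 16.35
eef_pos: [549.9, 105.5, 132.7]
ee_rot: [0.5, 0.499, 0.501, -0.5]
force: [-0.2, -0.6, -0.3]
grip_width: 0.93
```

>>> carry_out([
  {"x": -0.03, "y": -0.05, "z": 0.05, "ax": 0, "ay": 0, "az": -0.15, "hand": 1},
  {"x": -0.05, "y": -0.1, "z": 0.05, "ax": 0, "ay": 0, "az": -0.3, "hand": 1},
  {"x": -0.07, "y": -0.15, "z": 0.05, "ax": 0, "ay": 0, "az": -0.45, "hand": 1},
  {"x": -0.09, "y": -0.2, "z": 0.05, "ax": 0, "ay": 0, "az": -0.6, "hand": 1},
  {"x": -0.1, "y": -0.25, "z": 0.05, "ax": 0, "ay": 0, "az": -0.638, "hand": 1},
])

```text
time_s: 16.98
eef_pos: [449.3, -146.3, 182.2]
ee_rot: [0.317, 0.632, 0.317, -0.632]
force: [1.0, -0.6, -0.6]
grip_width: 0.998
```

>>> carry_out([
  {"x": -0.007, "y": -0.056, "z": 0, "ax": 0, "ay": 0, "az": 0, "hand": 1},
  {"x": -0.007, "y": -0.056, "z": 0, "ax": 0, "ay": 0, "az": 0, "hand": 1},
  {"x": -0.007, "y": -0.056, "z": 0, "ax": 0, "ay": 0, "az": 0, "hand": 1},
])

```text
time_s: 17.35
eef_pos: [443.1, -200.5, 181.9]
ee_rot: [-0.318, -0.631, -0.318, 0.631]
force: [-0.3, 0.0, -0.4]
grip_width: 0.997
```

```bash
cat >> h.py <<'E'
def discs(f,ci,im):
    h=cv2.cvtColor(im,cv2.COLOR_BGR2HSV); m=cv2.inRange(h,(15,110,60),(35,255,255))
    n,_,st,ce=cv2.connectedComponentsWithStats(m)
    for i in range(1,n):
        if st[i,4]>80: print('disc px',ce[i].round(1),st[i,2:],ray(ci,*ce[i],38.5).round(1)[:2])
E
python3 - <<'E'
from h import *
c,im=shot('wrist','w6'); crop('w6',0,0,512,384,1.5625,'w6'); discs('w6',c,im)
E
```

```text
t 17.35 tcp [ 443.1 -200.5  181.9] q [-0.318 -0.631 -0.318  0.631] F [-0.3  0.  -0.4] g 0.997
disc px [145.4  72.6] [ 27  29 605] [420.  -49.2]
disc px [388.6 160.7] [ 24  22 367] [ 565.5 -262.5]
disc px [258.8 183.9] [ 24  23 422] [ 442.2 -202.1]
disc px [332.6 271.6] [ 21  18 303] [ 449.  -337.4]
disc px [421.5 359.7] [ 15  38 188] [ 472.3 -512.4]
```

View pics/w6.png

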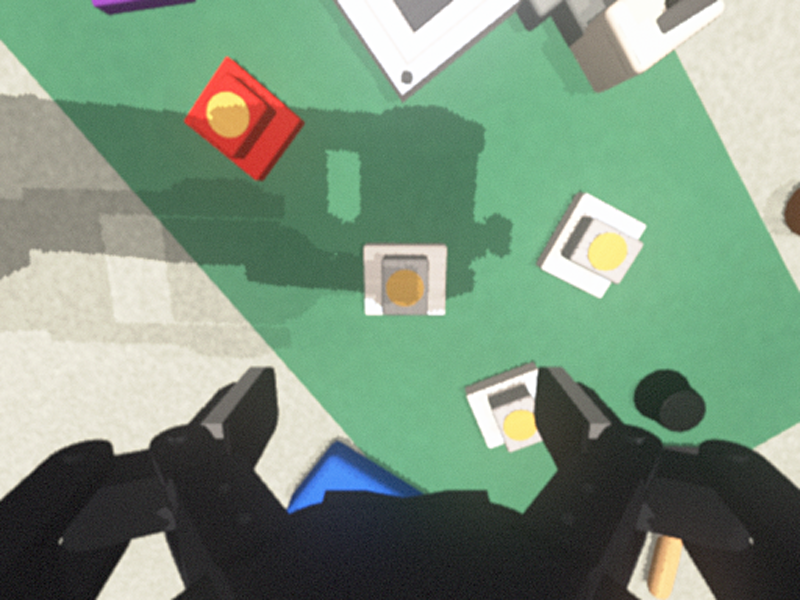

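>>> carry_out([
  {"x": -0.001, "y": -0.001, "z": -0.05, "ax": 0, "ay": 0, "az": 0, "hand": 1},
  {"x": -0.001, "y": -0.001, "z": -0.1, "ax": 0, "ay": 0, "az": 0, "hand": 1},
  {"x": -0.001, "y": -0.001, "z": -0.14, "ax": 0, "ay": 0, "az": 0, "hand": 1},
  {"x": -0.001, "y": -0.001, "z": -0.16, "ax": 0, "ay": 0, "az": 0, "hand": 1},
  {"x": -0.001, "y": -0.001, "z": -0.16, "ax": 0, "ay": 0, "az": 0, "hand": 0.2},
])

```text
time_s: 18.02
eef_pos: [441.9, -200.4, 21.2]
ee_rot: [-0.318, -0.631, -0.32, 0.632]
force: [0.4, -0.1, 1.0]
grip_width: 0.819
```

>>> carry_out([
  {"x": 0, "y": 0, "z": 0, "ax": 0, "ay": 0, "az": 0, "hand": -0.5},
  {"x": 0, "y": 0, "z": 0, "ax": 0, "ay": 0, "az": 0, "hand": -1},
  {"x": 0, "y": 0, "z": 0, "ax": 0, "ay": 0, "az": 0, "hand": -1},
  {"x": 0, "y": 0, "z": 0, "ax": 0, "ay": 0, "az": 0, "hand": -1},
])

```text
time_s: 18.52
eef_pos: [442.9, -202.1, 23.4]
ee_rot: [0.319, 0.632, 0.318, -0.631]
force: [-0.3, 1.3, 6.2]
grip_width: 0.359
```

>>> carry_out([
  {"x": 0, "y": 0, "z": 0.03, "ax": 0, "ay": 0, "az": 0, "hand": -1},
  {"x": 0, "y": 0, "z": 0.08, "ax": 0, "ay": 0, "az": 0.1, "hand": -1},
  {"x": 0.02, "y": 0.04, "z": 0.1, "ax": 0, "ay": 0, "az": 0.25, "hand": -1},
  {"x": 0.04, "y": 0.09, "z": 0.1, "ax": 0, "ay": 0, "az": 0.4, "hand": -1},
  {"x": 0.07, "y": 0.14, "z": 0.1, "ax": 0, "ay": 0, "az": 0.55, "hand": -1},
])

```text
time_s: 19.15
eef_pos: [512.7, -60.5, 123.2]
ee_rot: [0.479, 0.521, 0.478, -0.52]
force: [0.2, -1.1, -2.0]
grip_width: 0.357
```

>>> carry_out([
  {"x": 0.03, "y": 0.04, "z": 0, "ax": 0, "ay": 0, "az": 0.088, "hand": -1},
  {"x": 0.047, "y": 0.08, "z": 0, "ax": 0, "ay": 0, "az": 0.088, "hand": -1},
  {"x": 0.048, "y": 0.125, "z": 0, "ax": 0, "ay": 0, "az": 0.088, "hand": -1},
  {"x": 0.048, "y": 0.125, "z": -0.03, "ax": 0, "ay": 0, "az": 0.088, "hand": -1},
  {"x": 0.048, "y": 0.125, "z": -0.06, "ax": 0, "ay": 0, "az": 0.088, "hand": -1},
])

```text
time_s: 19.77
eef_pos: [560.4, 63.8, 62.1]
ee_rot: [0.501, 0.5, 0.5, -0.499]
force: [0.3, 0.1, -0.4]
grip_width: 0.356
```

>>> carry_out([
  {"x": 0, "y": 0, "z": -0.006, "ax": 0, "ay": 0, "az": 0, "hand": -1},
  {"x": 0, "y": 0, "z": -0.01, "ax": 0, "ay": 0, "az": 0, "hand": -1},
  {"x": 0, "y": 0, "z": -0.013, "ax": 0, "ay": 0, "az": 0, "hand": -1},
  {"x": 0, "y": 0, "z": -0.016, "ax": 0, "ay": 0, "az": 0, "hand": -1},
  {"x": 0, "y": 0, "z": -0.018, "ax": 0, "ay": 0, "az": 0, "hand": -1},
])

```text
time_s: 20.4
eef_pos: [560.3, 63.1, 44.3]
ee_rot: [0.5, 0.5, 0.5, -0.5]
force: [-0.4, -0.1, -1.2]
grip_width: 0.358
```

>>> carry_out([
  {"x": 0, "y": 0, "z": -0.002, "ax": 0, "ay": 0, "az": 0, "hand": -1},
  {"x": 0, "y": 0, "z": -0.004, "ax": 0, "ay": 0, "az": 0, "hand": -1},
  {"x": 0, "y": 0, "z": -0.005, "ax": 0, "ay": 0, "az": 0, "hand": -1},
  {"x": 0, "y": 0, "z": -0.006, "ax": 0, "ay": 0, "az": 0, "hand": -1},
  {"x": 0, "y": 0, "z": -0.006, "ax": 0, "ay": 0, "az": 0, "hand": -1},
])

```text
time_s: 21.02
eef_pos: [560.4, 63.1, 39.2]
ee_rot: [0.5, 0.5, 0.5, -0.5]
force: [-4.9, 0.8, 9.7]
grip_width: 0.357
```

>>> carry_out([
  {"x": 0, "y": 0, "z": -0.001, "ax": 0, "ay": 0, "az": 0, "hand": -1},
  {"x": 0, "y": 0, "z": -0.002, "ax": 0, "ay": 0, "az": 0, "hand": -1},
  {"x": 0, "y": 0, "z": -0.002, "ax": 0, "ay": 0, "az": 0, "hand": -1},
])

```text
time_s: 21.4
eef_pos: [560.4, 63.1, 37.4]
ee_rot: [0.501, 0.5, 0.5, -0.5]
force: [-5.8, -0.5, 11.0]
grip_width: 0.355
```

>>> carry_out([
  {"x": 0, "y": 0, "z": -0.001, "ax": 0, "ay": 0, "az": 0, "hand": -1},
  {"x": 0, "y": 0, "z": -0.002, "ax": 0, "ay": 0, "az": 0, "hand": -1},
  {"x": 0, "y": 0, "z": -0.002, "ax": 0, "ay": 0, "az": 0, "hand": -1},
])

```text
time_s: 21.78
eef_pos: [560.4, 63.1, 37.3]
ee_rot: [0.501, 0.5, 0.5, -0.5]
force: [-14.3, -0.6, 31.3]
grip_width: 0.358
```

>>> carry_out([
  {"x": 0, "y": 0, "z": 0.002, "ax": 0, "ay": 0, "az": 0, "hand": 0.2},
  {"x": 0, "y": 0, "z": 0.003, "ax": 0, "ay": 0, "az": 0, "hand": 0.5},
  {"x": 0, "y": 0, "z": 0.004, "ax": 0, "ay": 0, "az": 0, "hand": 0.5},
  {"x": 0, "y": 0, "z": 0.05, "ax": 0, "ay": 0, "az": 0, "hand": 0.5},
  {"x": -0.02, "y": -0.02, "z": 0.1, "ax": 0, "ay": 0, "az": 0, "hand": 1},
])

```text
time_s: 22.4
eef_pos: [540.2, 43.5, 134.7]
ee_rot: [0.5, 0.499, 0.501, -0.5]
force: [1.2, 0.5, 0.6]
grip_width: 0.934
```

>>> carry_out([
  {"x": -0.04, "y": -0.05, "z": 0.05, "ax": 0, "ay": 0, "az": 0.1, "hand": 1},
  {"x": -0.04, "y": -0.1, "z": 0.05, "ax": 0, "ay": 0, "az": 0.2, "hand": 1},
  {"x": -0.04, "y": -0.15, "z": 0.05, "ax": 0, "ay": 0, "az": 0.3, "hand": 1},
  {"x": -0.02, "y": -0.2, "z": 0.05, "ax": 0, "ay": 0, "az": 0.4, "hand": 1},
  {"x": 0.0, "y": -0.25, "z": 0.05, "ax": 0, "ay": 0, "az": 0.487, "hand": 1},
])

```text
time_s: 23.02
eef_pos: [540.5, -208.7, 184.2]
ee_rot: [0.607, 0.364, 0.606, -0.364]
force: [0.1, 0.2, -0.4]
grip_width: 1.0
```

>>> carry_out([
  {"x": 0.025, "y": -0.055, "z": 0, "ax": 0, "ay": 0, "az": 0, "hand": 1},
  {"x": 0.025, "y": -0.055, "z": 0, "ax": 0, "ay": 0, "az": 0, "hand": 1},
  {"x": 0.025, "y": -0.055, "z": 0, "ax": 0, "ay": 0, "az": 0, "hand": 1},
])

```text
time_s: 23.4
eef_pos: [565.0, -261.5, 183.6]
ee_rot: [0.606, 0.365, 0.606, -0.364]
force: [-0.5, 0.0, 0.1]
grip_width: 0.997
```

```bash
python3 - <<'E'
from h import *
c,im=shot('wrist','w7'); crop('w7',0,0,512,384,1.5625,'w7'); discs('w7',c,im)
E
```

```text
t 23.4 tcp [ 565.  -261.5  183.6] q [ 0.606  0.365  0.606 -0.364] F [-0.5  0.   0.1] g 0.997
disc px [289.5 160.9] [ 24  24 450] [ 582.4 -227.3]
disc px [131.4 193. ] [ 22  22 365] [ 448.9 -337.7]
```

View pics/w7.png

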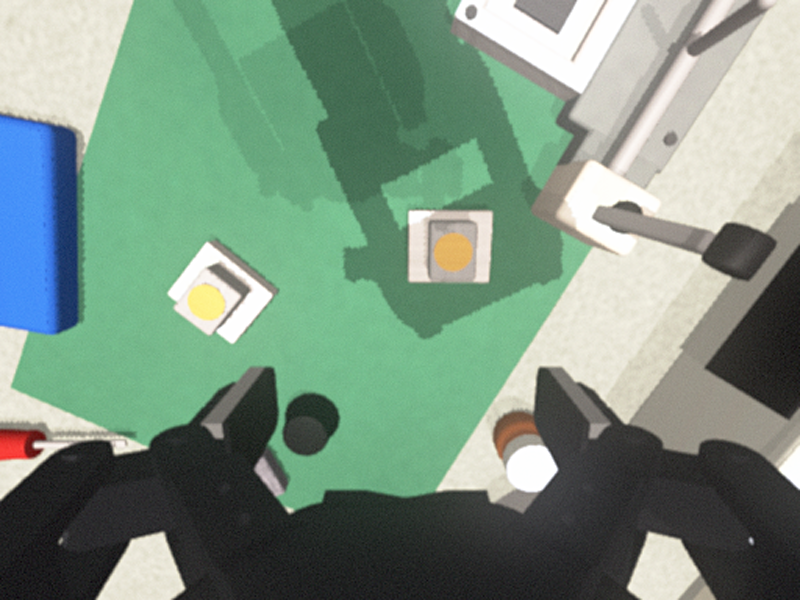

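>>> carry_out([
  {"x": 0.017, "y": 0.0345, "z": 0, "ax": 0, "ay": 0, "az": 0, "hand": 1},
  {"x": 0.017, "y": 0.0345, "z": -0.05, "ax": 0, "ay": 0, "az": 0, "hand": 1},
  {"x": 0.017, "y": 0.0345, "z": -0.1, "ax": 0, "ay": 0, "az": 0, "hand": 1},
  {"x": 0.017, "y": 0.0345, "z": -0.14, "ax": 0, "ay": 0, "az": 0, "hand": 1},
  {"x": 0.017, "y": 0.0345, "z": -0.161, "ax": 0, "ay": 0, "az": 0, "hand": 1},
])

```text
time_s: 24.08
eef_pos: [581.3, -225.6, 21.4]
ee_rot: [0.605, 0.364, 0.607, -0.364]
force: [0.4, 0.8, 1.0]
grip_width: 1.003
```

>>> carry_out([
  {"x": 0, "y": 0, "z": 0, "ax": 0, "ay": 0, "az": 0, "hand": 0},
  {"x": 0, "y": 0, "z": 0, "ax": 0, "ay": 0, "az": 0, "hand": -1},
  {"x": 0, "y": 0, "z": 0, "ax": 0, "ay": 0, "az": 0, "hand": -1},
  {"x": 0, "y": 0, "z": 0, "ax": 0, "ay": 0, "az": 0, "hand": -1},
  {"x": 0, "y": 0, "z": 0, "ax": 0, "ay": 0, "az": 0, "hand": -1},
])

```text
time_s: 24.7
eef_pos: [583.0, -227.6, 24.8]
ee_rot: [0.607, 0.364, 0.605, -0.364]
force: [-0.5, 1.9, 6.4]
grip_width: 0.358
```

>>> carry_out([
  {"x": 0, "y": 0, "z": 0.03, "ax": 0, "ay": 0, "az": 0, "hand": -1},
  {"x": -0.02, "y": 0, "z": 0.08, "ax": 0, "ay": 0, "az": -0.05, "hand": -1},
  {"x": -0.06, "y": 0.03, "z": 0.1, "ax": 0, "ay": 0, "az": -0.2, "hand": -1},
  {"x": -0.09, "y": 0.07, "z": 0.1, "ax": 0, "ay": 0, "az": -0.35, "hand": -1},
  {"x": -0.08, "y": 0.12, "z": 0.1, "ax": 0, "ay": 0, "az": -0.487, "hand": -1},
])

```text
time_s: 25.32
eef_pos: [500.5, -106.7, 123.9]
ee_rot: [-0.499, -0.501, -0.498, 0.502]
force: [1.4, -0.2, -0.3]
grip_width: 0.364
```

>>> carry_out([
  {"x": 0.02, "y": 0.04, "z": 0, "ax": 0, "ay": 0, "az": 0, "hand": -1},
  {"x": 0.05, "y": 0.08, "z": 0, "ax": 0, "ay": 0, "az": 0, "hand": -1},
  {"x": 0.058, "y": 0.109, "z": 0, "ax": 0, "ay": 0, "az": 0, "hand": -1},
  {"x": 0.058, "y": 0.109, "z": -0.03, "ax": 0, "ay": 0, "az": 0, "hand": -1},
  {"x": 0.058, "y": 0.109, "z": -0.06, "ax": 0, "ay": 0, "az": 0, "hand": -1},
])

```text
time_s: 25.95
eef_pos: [560.4, 2.1, 62.8]
ee_rot: [0.501, 0.5, 0.5, -0.499]
force: [0.6, 0.1, -1.4]
grip_width: 0.356
```

>>> carry_out([
  {"x": 0, "y": -0.0005, "z": -0.006, "ax": 0, "ay": 0, "az": 0, "hand": -1},
  {"x": 0, "y": -0.0005, "z": -0.01, "ax": 0, "ay": 0, "az": 0, "hand": -1},
  {"x": 0, "y": -0.0005, "z": -0.013, "ax": 0, "ay": 0, "az": 0, "hand": -1},
  {"x": 0, "y": -0.0005, "z": -0.016, "ax": 0, "ay": 0, "az": 0, "hand": -1},
  {"x": 0, "y": -0.0005, "z": -0.018, "ax": 0, "ay": 0, "az": 0, "hand": -1},
])

```text
time_s: 26.58
eef_pos: [560.3, 1.1, 45.3]
ee_rot: [0.5, 0.5, 0.5, -0.5]
force: [0.2, 0.2, -1.8]
grip_width: 0.356
```

>>> carry_out([
  {"x": 0, "y": 0, "z": -0.002, "ax": 0, "ay": 0, "az": 0, "hand": -1},
  {"x": 0, "y": 0, "z": -0.004, "ax": 0, "ay": 0, "az": 0, "hand": -1},
  {"x": 0, "y": 0, "z": -0.005, "ax": 0, "ay": 0, "az": 0, "hand": -1},
  {"x": 0, "y": 0, "z": -0.006, "ax": 0, "ay": 0, "az": 0, "hand": -1},
  {"x": 0, "y": 0, "z": -0.007, "ax": 0, "ay": 0, "az": 0, "hand": -1},
])

```text
time_s: 27.2
eef_pos: [560.4, 1.1, 39.3]
ee_rot: [0.501, 0.5, 0.5, -0.5]
force: [-5.1, 0.6, 10.7]
grip_width: 0.352
```

>>> carry_out([
  {"x": 0, "y": 0, "z": -0.001, "ax": 0, "ay": 0, "az": 0, "hand": -1},
  {"x": 0, "y": 0, "z": -0.002, "ax": 0, "ay": 0, "az": 0, "hand": -1},
  {"x": 0, "y": 0, "z": -0.002, "ax": 0, "ay": 0, "az": 0, "hand": -1},
])

```text
time_s: 27.58
eef_pos: [560.4, 1.2, 38.7]
ee_rot: [0.501, 0.5, 0.5, -0.5]
force: [-11.2, 1.4, 25.1]
grip_width: 0.36
```

>>> carry_out([
  {"x": 0, "y": 0, "z": 0.002, "ax": 0, "ay": 0, "az": 0, "hand": 0.2},
  {"x": 0, "y": 0, "z": 0.003, "ax": 0, "ay": 0, "az": 0, "hand": 0.5},
  {"x": 0, "y": 0, "z": 0.004, "ax": 0, "ay": 0, "az": 0, "hand": 0.5},
  {"x": 0, "y": 0, "z": 0.05, "ax": 0, "ay": 0, "az": 0, "hand": 0.5},
  {"x": -0.02, "y": -0.02, "z": 0.1, "ax": 0, "ay": 0, "az": 0, "hand": 1},
])

```text
time_s: 28.2
eef_pos: [540.2, -18.4, 136.8]
ee_rot: [0.5, 0.499, 0.501, -0.499]
force: [0.6, -0.5, -0.1]
grip_width: 0.936
```

>>> carry_out([
  {"x": -0.04, "y": -0.05, "z": 0.05, "ax": 0, "ay": 0, "az": -0.08, "hand": 1},
  {"x": -0.06, "y": -0.1, "z": 0.05, "ax": 0, "ay": 0, "az": -0.16, "hand": 1},
  {"x": -0.075, "y": -0.15, "z": 0.05, "ax": 0, "ay": 0, "az": -0.237, "hand": 1},
  {"x": -0.09, "y": -0.2, "z": 0.05, "ax": 0, "ay": 0, "az": -0.237, "hand": 1},
  {"x": -0.091, "y": -0.25, "z": 0.05, "ax": 0, "ay": 0, "az": -0.237, "hand": 1},
])

```text
time_s: 28.82
eef_pos: [448.3, -270.5, 186.3]
ee_rot: [0.437, 0.556, 0.437, -0.556]
force: [2.1, 0.1, 0.0]
grip_width: 1.0
```

>>> carry_out([
  {"x": 0, "y": -0.05, "z": 0, "ax": 0, "ay": 0, "az": 0, "hand": 1},
  {"x": 0, "y": -0.068, "z": 0, "ax": 0, "ay": 0, "az": 0, "hand": 1},
  {"x": 0, "y": -0.068, "z": 0, "ax": 0, "ay": 0, "az": 0, "hand": 1},
])

```text
time_s: 29.2
eef_pos: [449.1, -337.0, 185.6]
ee_rot: [0.437, 0.556, 0.438, -0.556]
force: [0.6, -0.3, -0.6]
grip_width: 1.002
```

```bash
python3 - <<'E'
from h import *
c,im=shot('wrist','w8'); crop('w8',160,60,220,165,3.6,'w8'); discs('w8',c,im)
E
```

```text
t 29.2 tcp [ 449.1 -337.   185.6] q [ 0.437  0.556  0.438 -0.556] F [ 0.6 -0.3 -0.6] g 1.002
disc px [258.8 182.1] [ 23  23 418] [ 448.8 -338. ]
disc px [  5.7 209.1] [ 14  22 260] [ 169.7 -302.2]
disc px [415.5 359.6] [ 20  17 252] [ 591.3 -615.7]
```

View pics/w8.png

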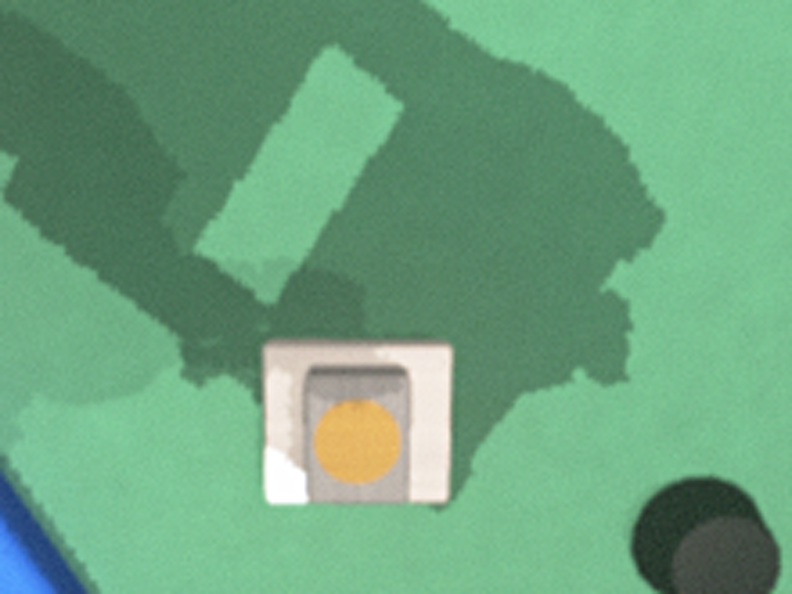

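>>> carry_out([
  {"x": 0, "y": -0.001, "z": -0.05, "ax": 0, "ay": 0, "az": 0, "hand": 1},
  {"x": 0, "y": -0.001, "z": -0.1, "ax": 0, "ay": 0, "az": 0, "hand": 1},
  {"x": 0, "y": -0.001, "z": -0.14, "ax": 0, "ay": 0, "az": 0, "hand": 1},
  {"x": 0, "y": -0.001, "z": -0.163, "ax": 0, "ay": 0, "az": 0, "hand": 1},
  {"x": 0, "y": -0.001, "z": -0.163, "ax": 0, "ay": 0, "az": 0, "hand": 0.2},
])

```text
time_s: 29.88
eef_pos: [449.0, -335.8, 22.2]
ee_rot: [-0.437, -0.555, -0.439, 0.555]
force: [0.1, 0.2, 0.5]
grip_width: 0.821
```

>>> carry_out([
  {"x": 0, "y": 0, "z": 0, "ax": 0, "ay": 0, "az": 0, "hand": -0.5},
  {"x": 0, "y": 0, "z": 0, "ax": 0, "ay": 0, "az": 0, "hand": -1},
  {"x": 0, "y": 0, "z": 0, "ax": 0, "ay": 0, "az": 0, "hand": -1},
  {"x": 0, "y": 0, "z": 0, "ax": 0, "ay": 0, "az": 0, "hand": -1},
])

```text
time_s: 30.38
eef_pos: [449.9, -338.3, 24.7]
ee_rot: [0.439, 0.555, 0.437, -0.555]
force: [-0.2, 1.8, 7.1]
grip_width: 0.354
```

>>> carry_out([
  {"x": 0, "y": 0, "z": 0.03, "ax": 0, "ay": 0, "az": 0, "hand": -1},
  {"x": 0, "y": 0, "z": 0.08, "ax": 0, "ay": 0, "az": 0.05, "hand": -1},
  {"x": 0.02, "y": 0.05, "z": 0.1, "ax": 0, "ay": 0, "az": 0.12, "hand": -1},
  {"x": 0.04, "y": 0.1, "z": 0.1, "ax": 0, "ay": 0, "az": 0.2, "hand": -1},
  {"x": 0.06, "y": 0.15, "z": 0.1, "ax": 0, "ay": 0, "az": 0.237, "hand": -1},
])

```text
time_s: 31.0
eef_pos: [509.7, -186.3, 124.0]
ee_rot: [0.501, 0.5, 0.5, -0.499]
force: [0.5, 0.0, -1.1]
grip_width: 0.354
```

>>> carry_out([
  {"x": 0.02, "y": 0.05, "z": 0, "ax": 0, "ay": 0, "az": 0, "hand": -1},
  {"x": 0.051, "y": 0.1, "z": 0, "ax": 0, "ay": 0, "az": 0, "hand": -1},
  {"x": 0.051, "y": 0.127, "z": 0, "ax": 0, "ay": 0, "az": 0, "hand": -1},
  {"x": 0.051, "y": 0.127, "z": -0.03, "ax": 0, "ay": 0, "az": 0, "hand": -1},
  {"x": 0.051, "y": 0.127, "z": -0.06, "ax": 0, "ay": 0, "az": 0, "hand": -1},
])

```text
time_s: 31.62
eef_pos: [560.4, -60.4, 63.0]
ee_rot: [0.501, 0.5, 0.5, -0.499]
force: [0.5, 0.4, -2.1]
grip_width: 0.359
```

>>> carry_out([
  {"x": 0, "y": 0, "z": -0.006, "ax": 0, "ay": 0, "az": 0, "hand": -1},
  {"x": 0, "y": 0, "z": -0.01, "ax": 0, "ay": 0, "az": 0, "hand": -1},
  {"x": 0, "y": 0, "z": -0.013, "ax": 0, "ay": 0, "az": 0, "hand": -1},
  {"x": 0, "y": 0, "z": -0.016, "ax": 0, "ay": 0, "az": 0, "hand": -1},
  {"x": 0, "y": 0, "z": -0.018, "ax": 0, "ay": 0, "az": 0, "hand": -1},
])

```text
time_s: 32.25
eef_pos: [560.3, -60.9, 45.3]
ee_rot: [0.5, 0.5, 0.5, -0.5]
force: [-1.1, 0.5, -0.8]
grip_width: 0.355
```

>>> carry_out([
  {"x": 0, "y": 0, "z": -0.002, "ax": 0, "ay": 0, "az": 0, "hand": -1},
  {"x": 0, "y": 0, "z": -0.004, "ax": 0, "ay": 0, "az": 0, "hand": -1},
  {"x": 0, "y": 0, "z": -0.005, "ax": 0, "ay": 0, "az": 0, "hand": -1},
  {"x": 0, "y": 0, "z": -0.006, "ax": 0, "ay": 0, "az": 0, "hand": -1},
  {"x": 0, "y": 0, "z": -0.007, "ax": 0, "ay": 0, "az": 0, "hand": -1},
])

```text
time_s: 32.88
eef_pos: [560.4, -60.9, 39.3]
ee_rot: [0.501, 0.5, 0.5, -0.5]
force: [-3.8, 1.3, 11.2]
grip_width: 0.357
```

>>> carry_out([
  {"x": 0, "y": 0, "z": -0.001, "ax": 0, "ay": 0, "az": 0, "hand": -1},
  {"x": 0, "y": 0, "z": -0.002, "ax": 0, "ay": 0, "az": 0, "hand": -1},
  {"x": 0, "y": 0, "z": -0.002, "ax": 0, "ay": 0, "az": 0, "hand": -1},
])

```text
time_s: 33.25
eef_pos: [560.4, -60.9, 38.7]
ee_rot: [0.501, 0.5, 0.5, -0.5]
force: [-9.7, 1.3, 24.1]
grip_width: 0.356
```

>>> carry_out([
  {"x": 0, "y": 0, "z": 0.002, "ax": 0, "ay": 0, "az": 0, "hand": 0.2},
  {"x": 0, "y": 0, "z": 0.003, "ax": 0, "ay": 0, "az": 0, "hand": 0.5},
  {"x": 0, "y": 0, "z": 0.004, "ax": 0, "ay": 0, "az": 0, "hand": 0.5},
  {"x": 0, "y": 0, "z": 0.05, "ax": 0, "ay": 0, "az": 0, "hand": 0.5},
  {"x": 0, "y": 0.02, "z": 0.1, "ax": 0, "ay": 0, "az": 0, "hand": 1},
])

```text
time_s: 33.88
eef_pos: [559.9, -41.4, 136.8]
ee_rot: [-0.499, -0.5, -0.5, 0.5]
force: [0.5, 0.2, 1.0]
grip_width: 0.935
```

>>> carry_out([
  {"x": 0.0, "y": 0.01, "z": 0.05, "ax": 0, "ay": 0, "az": 0.18, "hand": 1},
  {"x": 0.0, "y": 0.03, "z": 0.08, "ax": 0, "ay": 0, "az": 0.36, "hand": 1},
  {"x": 0.01, "y": 0.05, "z": 0.12, "ax": 0, "ay": 0, "az": 0.54, "hand": 1},
  {"x": 0.03, "y": 0.07, "z": 0.128, "ax": 0, "ay": 0, "az": 0.72, "hand": 1},
  {"x": 0.05, "y": 0.073, "z": 0.128, "ax": 0, "ay": 0, "az": 0.9, "hand": 1},
])

```text
time_s: 34.5
eef_pos: [610.9, 33.4, 265.1]
ee_rot: [0.669, 0.23, 0.668, -0.23]
force: [0.6, -0.8, 0.0]
grip_width: 0.998
```

>>> carry_out([
  {"x": 0, "y": 0, "z": 0, "ax": 0, "ay": 0, "az": 0.18, "hand": 1},
  {"x": 0, "y": 0, "z": 0, "ax": 0, "ay": 0, "az": 0.36, "hand": 1},
  {"x": 0, "y": 0, "z": 0, "ax": 0, "ay": 0, "az": 0.54, "hand": 1},
  {"x": 0, "y": 0, "z": 0, "ax": 0, "ay": 0, "az": 0.67, "hand": 1},
  {"x": 0, "y": 0, "z": 0, "ax": 0, "ay": 0, "az": 0.67, "hand": 1},
])

```text
time_s: 35.12
eef_pos: [610.2, 32.1, 263.9]
ee_rot: [0.707, 0.0, 0.707, -0.0]
force: [0.8, -0.4, 0.1]
grip_width: 1.001
```

```bash
python3 - <<'E'
from h import *
c,im=shot('wrist','w9'); crop('w9',90,60,340,220,2.35,'w9'); discs('w9',c,im)
E
```

```text
t 35.125 tcp [610.2  32.1 263.9] q [ 0.707  0.     0.707 -0.   ] F [ 0.8 -0.4  0.1] g 1.001
disc px [190.6   9.2] [ 22  21 393] [421.4 -49.1]
disc px [286.9  15.7] [ 21  24 402] [428.2  63.7]
disc px [185.6 131.8] [ 20  19 289] [561.6 -65. ]
disc px [235.7 131.6] [ 19  20 288] [5.614e+02 3.000e-01]
disc px [283.8 131.5] [ 20  20 306] [561.3  63. ]
disc px [334.4 131.6] [ 20  20 318] [561.4 129. ]
```

View pics/w9.png

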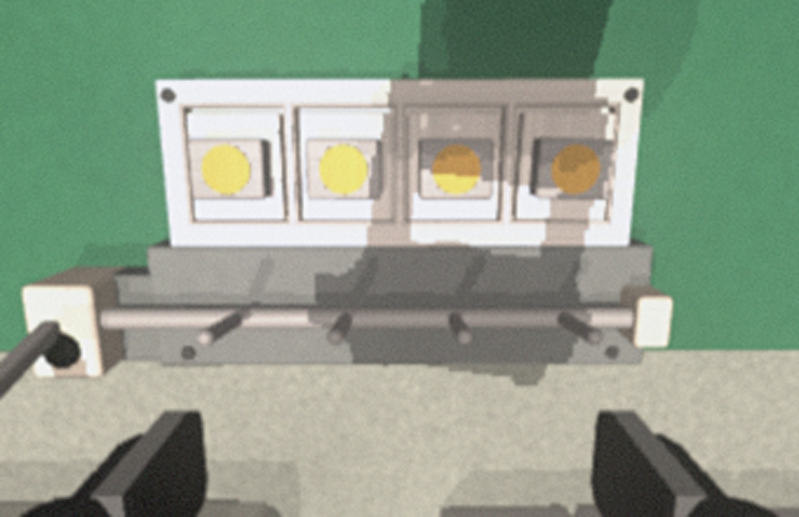

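>>> carry_out([
  {"x": 0.015, "y": -0.05, "z": -0.01, "ax": 0, "ay": 0, "az": 0, "hand": 1},
  {"x": 0.03, "y": -0.1, "z": -0.03, "ax": 0, "ay": 0, "az": 0, "hand": 1},
  {"x": 0.045, "y": -0.15, "z": -0.045, "ax": 0, "ay": 0, "az": 0, "hand": 1},
  {"x": 0.061, "y": -0.195, "z": -0.05, "ax": 0, "ay": 0, "az": 0, "hand": 1},
  {"x": 0.061, "y": -0.195, "z": -0.06, "ax": 0, "ay": 0, "az": 0, "hand": 1},
])

```text
time_s: 35.8
eef_pos: [671.4, -166.2, 202.9]
ee_rot: [0.707, 0.002, 0.707, -0.002]
force: [-0.5, 0.5, -0.3]
grip_width: 1.0
```

>>> carry_out([
  {"x": 0, "y": 0, "z": -0.04, "ax": 0, "ay": 0, "az": 0, "hand": 1},
  {"x": 0, "y": 0, "z": -0.065, "ax": 0, "ay": 0, "az": 0, "hand": 1},
  {"x": 0, "y": 0, "z": -0.07, "ax": 0, "ay": 0, "az": 0, "hand": 1},
])

```text
time_s: 36.17
eef_pos: [670.5, -161.8, 132.4]
ee_rot: [0.706, 0.001, 0.708, 0.0]
force: [-0.7, -0.2, 0.3]
grip_width: 1.004
```

>>> carry_out([
  {"x": 0, "y": 0, "z": 0, "ax": 0, "ay": 0, "az": 0, "hand": -0.3},
  {"x": 0, "y": 0, "z": 0, "ax": 0, "ay": 0, "az": 0, "hand": -1},
  {"x": 0, "y": 0, "z": 0, "ax": 0, "ay": 0, "az": 0, "hand": -1},
  {"x": 0, "y": 0, "z": 0, "ax": 0, "ay": 0, "az": 0, "hand": -1},
  {"x": 0, "y": 0, "z": 0, "ax": 0, "ay": 0, "az": 0, "hand": -1},
], grip_force=30)

```text
time_s: 36.8
eef_pos: [671.4, -162.5, 134.8]
ee_rot: [0.707, -0.0, 0.707, 0.0]
force: [-0.4, 2.9, 4.0]
grip_width: 0.207
```

>>> carry_out([
  {"x": -0.0081, "y": 0, "z": 0.0015, "ax": 0, "ay": 0, "az": 0, "hand": -1},
  {"x": -0.0227, "y": 0, "z": 0.0025, "ax": 0, "ay": 0, "az": 0, "hand": -1},
  {"x": -0.041, "y": 0, "z": 0.0009, "ax": 0, "ay": 0, "az": 0, "hand": -1},
  {"x": -0.0671, "y": 0, "z": -0.0073, "ax": 0, "ay": 0, "az": 0, "hand": -1},
  {"x": -0.0902, "y": 0, "z": -0.0221, "ax": 0, "ay": 0, "az": 0, "hand": -1},
])

```text
time_s: 37.42
eef_pos: [581.9, -162.6, 114.6]
ee_rot: [0.709, -0.001, 0.705, -0.0]
force: [3.5, 3.4, 6.8]
grip_width: 0.203
```

>>> carry_out([
  {"x": -0.0185, "y": 0, "z": -0.0202, "ax": 0, "ay": 0, "az": 0, "hand": -1},
  {"x": -0.0312, "y": 0, "z": -0.0445, "ax": 0, "ay": 0, "az": 0, "hand": -1},
  {"x": -0.0352, "y": 0, "z": -0.0586, "ax": 0, "ay": 0, "az": 0, "hand": -1},
  {"x": -0.0365, "y": 0, "z": -0.066, "ax": 0, "ay": 0, "az": 0, "hand": -1},
  {"x": -0.0365, "y": 0, "z": -0.067, "ax": 0, "ay": 0, "az": 0, "hand": -1},
])

```text
time_s: 38.05
eef_pos: [543.0, -162.6, 44.7]
ee_rot: [0.706, 0.0, 0.708, 0.0]
force: [-10.1, 2.7, 7.6]
grip_width: 0.205
```

>>> carry_out([
  {"x": 0.001, "y": 0, "z": -0.001, "ax": 0, "ay": 0, "az": 0, "hand": -1},
  {"x": 0.002, "y": 0, "z": -0.002, "ax": 0, "ay": 0, "az": 0, "hand": -1},
  {"x": 0.002, "y": 0, "z": -0.002, "ax": 0, "ay": 0, "az": 0, "hand": -1},
])

```text
time_s: 38.42
eef_pos: [543.0, -162.5, 42.2]
ee_rot: [0.704, 0.0, 0.71, 0.001]
force: [-18.5, -0.6, 8.2]
grip_width: 0.202
```

>>> carry_out([
  {"x": -0.003, "y": 0, "z": 0, "ax": 0, "ay": 0, "az": 0, "hand": -1},
  {"x": -0.003, "y": 0, "z": 0, "ax": 0, "ay": 0, "az": 0, "hand": 0.5},
  {"x": -0.003, "y": 0, "z": 0, "ax": 0, "ay": 0, "az": 0, "hand": 1},
  {"x": -0.003, "y": 0, "z": 0, "ax": 0, "ay": 0, "az": 0, "hand": 1},
  {"x": -0.003, "y": 0, "z": 0.05, "ax": 0, "ay": 0, "az": 0, "hand": 1},
])

```text
time_s: 39.05
eef_pos: [541.9, -162.1, 90.7]
ee_rot: [0.705, 0.001, 0.709, 0.001]
force: [0.7, -0.4, 0.1]
grip_width: 0.997
```

>>> carry_out([
  {"x": 0.02, "y": 0.02, "z": 0.05, "ax": 0, "ay": 0, "az": 0, "hand": 1},
  {"x": 0.04, "y": 0.03, "z": 0.1, "ax": 0, "ay": 0, "az": 0, "hand": 1},
  {"x": 0.053, "y": 0.03, "z": 0.15, "ax": 0, "ay": 0, "az": 0, "hand": 1},
  {"x": 0.053, "y": 0.025, "z": 0.17, "ax": 0, "ay": 0, "az": 0, "hand": 1},
  {"x": 0.053, "y": 0.025, "z": 0.17, "ax": 0, "ay": 0, "az": 0, "hand": 1},
])

```text
time_s: 39.67
eef_pos: [596.9, -138.2, 264.0]
ee_rot: [0.708, -0.0, 0.706, -0.0]
force: [0.8, 0.9, 0.1]
grip_width: 1.0
```

```bash
python3 - <<'E'
from h import *
c,im=shot('wrist','w10'); discs('w10',c,im)
a=cv2.imread('pics/w3_raw.png')[95:245,220:512]; b=im[95:245,220:512]
cv2.imwrite('pics/w10.png',cv2.resize(np.vstack([a,b]),None,fx=2,fy=2,interpolation=cv2.INTER_CUBIC))
print(px(c,[543,-163.5,62.6]),px(load('w3'),[543,-163.5,62.6]))
E
```

```text
t 39.675 tcp [ 596.9 -138.2  264. ] q [ 0.708 -0.     0.706 -0.   ] F [0.8 0.9 0.1] g 1.0
disc px [335.6  19.6] [ 22  24 406] [419.6 -49.6]
disc px [430.2  27.7] [ 22  24 396] [428.1  63.3]
disc px [320.8 141.5] [ 19  20 298] [561.5 -58.6]
disc px [369.9 141.8] [ 19  19 287] [561.8   6. ]
disc px [417.9 141.8] [ 19  19 278] [561.7  69.1]
disc px [468.  141.8] [ 19  19 292] [561.7 135.1]
(np.float64(239.577056193836), np.float64(127.74941341474488)) (np.float64(239.49045492671843), np.float64(130.0660839647344))
```

View pics/w10.png

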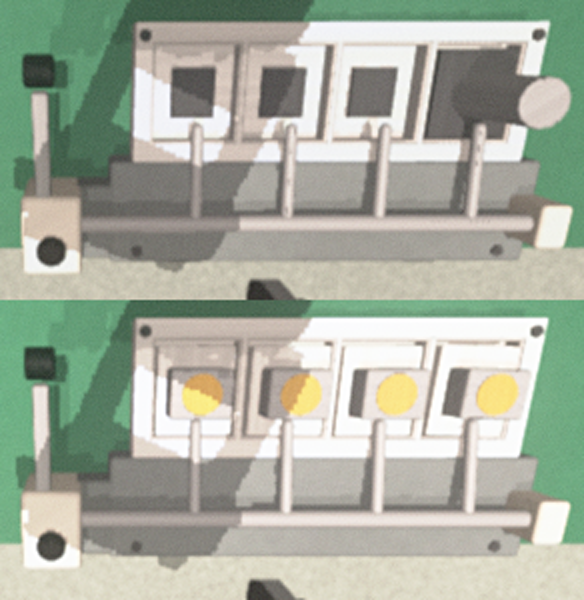

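>>> carry_out([
  {"x": -0.03, "y": -0.02, "z": -0.05, "ax": 0, "ay": 0, "az": 0, "hand": -1},
  {"x": -0.0535, "y": -0.025, "z": -0.1, "ax": 0, "ay": 0, "az": 0, "hand": -1},
  {"x": -0.0535, "y": -0.025, "z": -0.14, "ax": 0, "ay": 0, "az": 0, "hand": -1},
  {"x": -0.0535, "y": -0.025, "z": -0.165, "ax": 0, "ay": 0, "az": 0, "hand": -1},
  {"x": -0.0535, "y": -0.025, "z": -0.17, "ax": 0, "ay": 0, "az": 0, "hand": -1},
])

```text
time_s: 40.35
eef_pos: [541.5, -162.1, 90.4]
ee_rot: [0.706, 0.001, 0.709, 0.001]
force: [0.6, 0.3, 0.3]
grip_width: 0.004
```

>>> carry_out([
  {"x": 0, "y": 0, "z": -0.004, "ax": 0, "ay": 0, "az": 0, "hand": -1},
  {"x": 0, "y": 0, "z": -0.007, "ax": 0, "ay": 0, "az": 0, "hand": -1},
  {"x": 0, "y": 0, "z": -0.01, "ax": 0, "ay": 0, "az": 0, "hand": -1},
  {"x": 0, "y": 0, "z": -0.012, "ax": 0, "ay": 0, "az": 0, "hand": -1},
  {"x": 0, "y": 0, "z": -0.012, "ax": 0, "ay": 0, "az": 0, "hand": -1},
])

```text
time_s: 40.98
eef_pos: [543.0, -162.8, 81.0]
ee_rot: [0.707, -0.0, 0.707, 0.0]
force: [0.0, -0.9, 0.1]
grip_width: 0.001
```

>>> carry_out([
  {"x": 0, "y": 0, "z": -0.003, "ax": 0, "ay": 0, "az": 0, "hand": -1},
  {"x": 0, "y": 0, "z": -0.006, "ax": 0, "ay": 0, "az": 0, "hand": -1},
  {"x": 0, "y": 0, "z": -0.006, "ax": 0, "ay": 0, "az": 0, "hand": -1},
])

```text
time_s: 41.35
eef_pos: [543.0, -162.8, 74.8]
ee_rot: [0.707, 0.0, 0.707, 0.0]
force: [-0.4, 0.3, -0.1]
grip_width: 0.002
```

>>> carry_out([
  {"x": 0, "y": 0, "z": -0.001, "ax": 0, "ay": 0, "az": 0, "hand": -1},
  {"x": 0, "y": 0, "z": -0.002, "ax": 0, "ay": 0, "az": 0, "hand": -1},
  {"x": 0, "y": 0, "z": -0.003, "ax": 0, "ay": 0, "az": 0, "hand": -1},
  {"x": 0, "y": 0, "z": -0.003, "ax": 0, "ay": 0, "az": 0, "hand": -1},
])

```text
time_s: 41.85
eef_pos: [542.9, -162.9, 72.5]
ee_rot: [0.707, -0.0, 0.707, 0.0]
force: [-4.0, -0.3, 6.1]
grip_width: -0.002
```

>>> carry_out([
  {"x": 0, "y": 0, "z": -0.001, "ax": 0, "ay": 0, "az": 0, "hand": -1},
  {"x": 0, "y": 0, "z": -0.001, "ax": 0, "ay": 0, "az": 0, "hand": -1},
])

```text
time_s: 42.1
eef_pos: [542.9, -163.0, 72.3]
ee_rot: [0.707, -0.0, 0.707, -0.0]
force: [-5.7, 1.0, 13.9]
grip_width: -0.002
```

>>> carry_out([
  {"x": 0, "y": 0, "z": 0.04, "ax": 0, "ay": 0, "az": 0, "hand": -1},
  {"x": -0.02, "y": 0.02, "z": 0.09, "ax": 0, "ay": 0, "az": 0, "hand": -1},
  {"x": -0.06, "y": 0.05, "z": 0.13, "ax": 0, "ay": 0, "az": 0, "hand": -1},
  {"x": -0.11, "y": 0.06, "z": 0.16, "ax": 0, "ay": 0, "az": 0, "hand": -1},
  {"x": -0.12, "y": 0.06, "z": 0.18, "ax": 0, "ay": 0, "az": 0, "hand": -1},
])

```text
time_s: 42.72
eef_pos: [421.4, -102.0, 252.6]
ee_rot: [0.708, -0.001, 0.706, -0.0]
force: [0.7, -0.2, 0.7]
grip_width: 0.002
```

```bash
python3 - <<'E'
from h import *
c,im=shot('side','s2'); t=viewer.capture('top')
a=cv2.imread('pics/side0_raw.png')
cv2.imwrite('pics/fin.png',np.hstack([cv2.resize(im[100:230,140:350],None,fx=3.4,fy=3.4,interpolation=cv2.INTER_CUBIC)]))
cv2.imwrite('pics/top2_raw.png',t)
# bystander shift check on top view
d=cv2.absdiff(t,cv2.imread('pics/top0_raw.png')).max(2)
for n,p in dict(dish=(706,362,22),tin=(391,427,34),loupe=(547,-401,30),jar=(707,-334,50),box=(299,-359,28)).items():
    u,v=map(int,px(viewer.camera_info('top'),p)); print(n,(d[v-8:v+9,u-8:u+9]>50).mean().round(2))
E
```

```text
t 42.725 tcp [ 421.4 -102.   252.6] q [ 0.708 -0.001  0.706 -0.   ] F [ 0.7 -0.2  0.7] g 0.002
dish 0.0
tin 0.0
loupe 0.0
jar 0.0
box 0.0
```

View pics/fin.png

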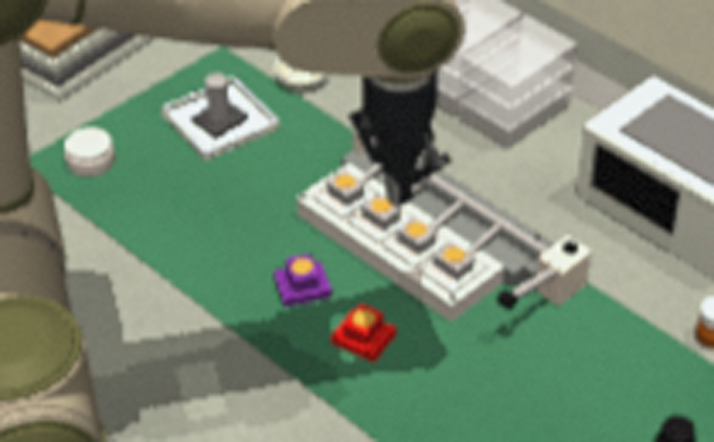

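```bash
python3 -c "
from rig import finish_job
print(finish_job())"
```

```text
the job is handed in; nothing more can be done
None
```

I finished the job and handed it in at about 43 s; `finish_job()` gives no verdict, so these are my own checks.

- **Lever up:** I swung it to its stop before touching anything else.
- **Gauge:** it is standing upright near the middle of the white tray, seen in the last side view.
- **Carriers:** all four were on the bench, and each is now in its own recess. One of them had been knocked about 38 mm aside; I found it again with the wrist camera.
- **Pressing:** I pressed each one down until the force jumped to 24–32 N. Every plate underside then worked out at about 14 mm above the bench, which is the recess floor, so all are flush.
- **Lever down:** I lowered it only after a picture showed all four seated with the lever still up. While I lowered it, the fingers seemed to slip on the knob. I pressed the knob from above with the fingers shut. Contact came at about 72.5 mm, against 72.6 mm expected for fully down, and it did not give at 14 N.
- **Bystanders:** the dish, tin, loupe, jar and box show no change in the top view. I touched nothing near the screwdriver or brush, but did not measure them. The purple and red look-alikes were left alone.

No check failed. Camera readings from different views differed by up to 3 mm. I settled the nest position by averaging, and all four carriers went in with almost no side force.

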